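# Level the UV curing tunnel and cure the bonded watch displays

### The arm

A 6-joint arm with a two-finger parallel gripper is mounted at the origin on the work surface. World frame = base frame: x ahead of the robot, y to its left, z up, the work surface at z = 0. Lengths are in m, angles in rad, forces in N, time in s.
With the tool pointing down it reaches from about 0.3 to 0.75 m from the base axis. Payload 8.5 kg.
Tool frame: the origin (TCP) lies midway between the tips of the shut fingers; the grasp point (between the pads) lies 19 mm behind it (manip.grip_point_offset is the distance from the TCP to the grasp point, in m); z points along the fingers, y is the line along which they close (so a half turn about z gives the same grasp; the last joint's range is limited). The gripper opens to 88 mm and grips with 3 to 60 N. Pads are 18 mm wide; open, the fingers measure 123 mm over their backs; the gripper's body (75 mm by 187 mm) begins 45 mm behind the grasp point.
Start: joints at [-1.491, 0.381, 1.297, -0, 1.464, -0.215], TCP at [0.16, -0.526, 0.239] pointing down, gripper open.
Joint ranges: [-3.11, 3.11], [-0.89, 2.33], [0.22, 2.48], [-1.42, 4.56], [0.17, 2.85], [-2.88, 2.88]. Speed limits (rad/s): [2.39, 2.39, 3.14, 3.14, 3.14, 3.14].

### API

Orientations are given as a rotation vector (axis times angle).
In Python, from plant import telemetry, viewer, manip gives the robot as it stands. The module is installed in compiled form; this text tells all that it offers.
- The arm moves only by the shell command python3 -m jog 'ROWS'. ROWS is JSON, a list of rows, each an object of numbers: "x", "y", "z": the shift along the tool's x, y, z in cm; "rx", "ry", "rz": the turn, a rotation vector about the tool's x, y, z in rad; "grip": the finger opening in cm, from 0 to 8.81. In form: [{"x": .., "y": .., "z": .., "rx": .., "ry": .., "rz": .., "grip": ..}, ...]. A call has 1 to 8 rows; each row shifts and turns the commanded pose from where the row before left it, along the tool's axes as they then stand; what a row does not reach is not made up. A row lasts 1/12 s, in which the tool goes at most 41.7 mm and 7.16 degrees, less where a joint would pass 70% of its speed; a pose out of reach is approached as far as the arm can. A call with a gripper value outside its range is refused whole. The fingers move at their own pace and stop on an object; the grip force is fixed at half the most. Time passes only in rows, so rows that do not move let the fingers close. It gives the time, the measured TCP pose, the force, the opening and the grip force at its end, in the units of the state.
- telemetry.observe(): the state, without advancing time (a new reading comes with each control period).
- viewer.get_image(name): name is "scene" or "top" or "wrist"; returns a dict with "color" (420x560x3 uint8, blue, green, red), "fx", "fy", "cx", "cy" (pixels), "R" (3x3) and "t" (3): a world point X has camera coordinates R X + t; the wrist camera has in their place "tool_from_camera" (4x4, takes a point from camera to tool coordinates, whose origin is the TCP and whose axes are the flange's). Camera axes: x right, y down, z forward; pixel columns grow to the right and rows downward; lengths in m; the calibration is good to about 2 mm. The wrist camera is an equidistant fisheye: a pixel r from the principal point sees the ray r / f radians off the axis. A picture is of the moment at which its call begins: read the wrist's pose just before it. There is no depth.
- manip.finish_job(): hands the job in; it is judged then, once.
The state is a dict: "t": time; "joint_positions": joint angles; "dq": joint speeds; "tau": joint torques, N m; "tool_pos": TCP position; "eef_rot": TCP orientation; "wrist_force": force on the tool from outside, world axes, zero at the start; "torque": the same for the moment, N m; "gripper_width": finger opening in m; "grip_force": force on a finger pad.
Only numpy, scipy, OpenCV 4.12 (cv2) and the standard library are available. Lean on these libraries where they do the work, as an engineer would, in place of code of your own. Each camera call takes 0.05 s, during which the arm holds its last target. There are 200 camera calls.

### The job

The glue on these watch displays is still wet, so first level the bed of the UV curing tunnel with its two foot screws until the bubbles of both vials sit between their lines. Then feed every display, lying glass up in its mould on the pad, into the tunnel: set it flat on the bed in front of the light flap and push it in with the push rod until the flap can close behind it, drawing the rod fully back out again. When all are inside, the flap is shut and the bed is still level, press the start button of the lamp timer once, and leave the other things on the bench where they are.

Things in the scene. Friction and masses are not known exactly. Their poses are not given: they have to be found in the camera images.
- stage: Curing machine, fixed: a level bed (aluminium plate 318 x 202 x 8 mm, top 40 mm above the bench) on three feet. Origin: bench level below the light flap. x = feed direction (to the robot's left), y to the robot's side, z up. In its frame, mm: bed x -128 to 190, y -90 to 112; screw heads (-105, 88), (150, 88); vials (-12, 78), (57, 78); rod guide x -126 to -112, 40 wide, 28 high.
- load_spot (a point): Where a mould is set down: point on the bed's top face on the lane's centre line, 60 mm in front of the flap (two fine lines, 47 mm apart, flank it). Same axes as the stage. The bed is bare for 50 mm to both sides of it.
- flap_foot (a point): Point on the bed's top under the flap, on the lane's centre line; same axes. The tunnel is a low white box with an amber window as roof, x 0 to 190 mm, 54 mm wide inside, 62 outside, 60 high, its floor the bed; room for three moulds in a row, each pushing the one before. Two flared guides 12 mm high (x -30 to 0, 67 mm apart at the mouth) lead in.
- flap (a joint): Light flap in the tunnel's mouth: dark plate 51 mm wide, 26 high, hinged along its top edge 28 mm above the bed. rad: 0 shut (hanging upright), opens inwards only, to 1.45; a weak spring (under 1 N at its lower edge) shuts it. It can fall shut once a mould's rear edge is 20 mm inside and the rod's blade is out again.
- rod (a joint): Push rod on the lane, m: 0 fully drawn back, 0.126 fully in; slides in the feed direction with about 2 N friction, no spring, stays where left; may start partly in. White blade 40 mm wide, 20 high: at 0 its face is 36 mm behind load_spot (14 mm behind a mould centred there), at 0.126 it is 30 mm inside the flap.
- rod_knob (a point): Centre of the push rod's black cylinder knob, 24 mm in diameter, 22 mm long in the feed direction, 55 mm above the bench, beyond the open end of the bed, free on all sides: grasp from above across the feed direction. It moves with the rod, 178 mm behind the blade's face; its centre stays 22 mm or more from the rod guide.
- screw_a_head (a point): Centre of the round knurled black head of foot screw A (bed corner nearest the rod knob, robot's side): 30 mm in diameter, 24 high, centre 70 mm above the bench, axis vertical. Turned clockwise from above it raises this corner, and the bubble of vial A (only) runs to the robot-side end of its tube, 3.9 mm per rad. Level is within 4 rad of the start; 0.06 N m friction, stays where left.
- screw_b_head (a point): Centre of the head of foot screw B, the same kind, at the robot-side corner beside the tunnel (whose outer wall, 60 mm high above the bed, is 57 mm from the screw's axis). Turned clockwise from above it raises this corner, and the bubble of vial B (only) runs to the robot-side end of its tube, 3.9 mm per rad. The third foot, under the tunnel, is fixed.
- vial_a (a point): Centre, on top, of tubular vial A: green tube 74 mm long, 16 mm thick, in a dark mount, 60 mm above the bench, on the robot's side of the bed between the screws; it lies at 45 degrees, along (-0.71, 0.71) in stage axes, its robot-side end leaning to screw A. Two black lines round the tube 31 mm apart mark its middle.
- vial_b (a point): Centre, on top, of tubular vial B, the same, beside vial A and square to it, along (0.71, 0.71) in stage axes, its robot-side end leaning to screw B.
- bubble_a_mid (a point): Centre of the pale bubble, 20 mm long, in vial A; it runs along the tube to the high side. Level when it lies between the two lines, centred on vial_a.
- bubble_b_mid (a point): Centre of the pale bubble in vial B, the same.
- start_top (a point): Top centre of the lamp timer's start button: black, 24 mm in diameter, in a steel bezel on a grey box 75 x 105 x 38 mm; 60 mm above the bench when out. It moves with the button.
- start (a joint): Travel of the start button in m: 0 out, 0.006 fully down. About 4 N presses it home; it springs back.
- mould0_mid (a point): Centre (half-way up) of a bonding mould: a flat aluminium block 44 x 44 mm and 10 mm high, 55 g, with a black watch glass on its top (2 mm proud); its z axis is up, its x and y axes are along its sides (any side may lead). Lies on the pad; two or three of the four are present.
- mould1_mid (a point): Centre (half-way up) of a bonding mould: a flat aluminium block 44 x 44 mm and 10 mm high, 55 g, with a black watch glass on its top (2 mm proud); its z axis is up, its x and y axes are along its sides (any side may lead). Lies on the pad; two or three of the four are present.
- mould2_mid (a point): Centre (half-way up) of a bonding mould: a flat aluminium block 44 x 44 mm and 10 mm high, 55 g, with a black watch glass on its top (2 mm proud); its z axis is up, its x and y axes are along its sides (any side may lead). Lies on the pad; two or three of the four are present.
- mould3_mid (a point): Centre (half-way up) of a bonding mould: a flat aluminium block 44 x 44 mm and 10 mm high, 55 g, with a black watch glass on its top (2 mm proud); its z axis is up, its x and y axes are along its sides (any side may lead). Lies on the pad; two or three of the four are present.
- pad: The bench pad on which the moulds lie, grey, 235 x 235 x 4 mm, fixed; origin at the centre of its underside.
- spool: A spool of solder, 56 mm across and 38 mm high, standing: bystander. Origin under its centre.
- driver: A precision screwdriver lying on the bench, 150 mm: bystander.
- flux: A small amber jar, 48 mm across and 50 mm high: bystander. Origin under its centre.
- phone: An opened phone, 72 x 148 x 8 mm, lying on the bench: bystander. Origin under its centre.

How it is judged:
By the outcome, as a careful person would: the job done as asked, in the order asked, and still so for the second after the job is handed in, with the robot touching nothing.
Of mould0, mould1, mould2, mould3 only 2 to 3 are there at a start; the rules pass over those that are not, and their reading is None.
At some moment in a run one of mould0, mould1, mould2, mould3 may be knocked a few centimetres aside while the robot is not near it.
Once in a run the grip may slacken for a moment while it holds something.
It also fails if it takes over 210 s, if anything falls off the work surface, if the arm or the gripper's body presses on something with over 40 N, if the wrist force passes 120 N, or if a joint passes its speed limit or range.

## Working session

There is one attempt and no reset: what is moved stays moved. The work goes in short steps, Python scripts to look and compute and a shell command to move; the robot and the scene stay as the last step left them, time stands still between calls to the robot, and variables do not carry over. Pictures are saved under pics/ and viewed, at most 14 in all, crops included, and the job is handed in when it is done.

```bash
mkdir -p pics; python3 - <<'E'
from plant import telemetry, viewer, manip
import cv2
s=telemetry.observe();print(s['t'],s['tool_pos'],s['eef_rot'],s['gripper_width'],manip.grip_point_offset)
for n in ['scene','top','wrist']:
    i=viewer.get_image(n);cv2.imwrite(f'pics/{n}0.png',i['color'])
    print(n,{k:(v.tolist() if hasattr(v,'tolist') else v) for k,v in i.items() if k!='color'})
E
```

```text
0.0 [ 0.15978978 -0.52599151  0.23816102] [-3.10611925e+00 -4.61245706e-01 -1.91105778e-04] 0.08779293845614897 0.0187
scene {'fx': 400.285532585212, 'fy': 400.285532585212, 'cx': 276.6875528268776, 'cy': 213.29101560430266, 'R': [[-0.3945150774837023, 0.9187428667144784, -0.016413363436236932], [0.7034527308280353, 0.2904793285992569, -0.648672502228285], [-0.5911954914650549, -0.2674571078094327, -0.7608906533488272]], 't': [0.1836410027125531, -0.3785678274999372, 1.3307742529835833]}
top {'fx': 463.70766159556155, 'fy': 463.70766159556155, 'cx': 271.846217138777, 'cy': 211.1711159183931, 'R': [[-0.0035737704820607056, -0.9996527712937593, 0.026106800057615266], [-0.9870260829593467, -0.0006644978052266508, -0.16055861858086493], [0.16052021593079902, -0.02634189225119559, -0.9866809844068936]], 't': [0.022885199830824075, 0.5869284731096464, 0.9859898278498767]}
wrist {'fx': 325.19226210127806, 'fy': 325.19226210127806, 'cx': 279.2907553492467, 'cy': 208.69310330313758, 'tool_from_camera': [[-0.0015863866407664431, -0.9595265309729506, -0.28161377760407674, 0.07192069630241847], [0.9999983838222486, -0.0017604296787076322, 0.0003650208687339562, 0.0004052783359931311], [-0.000846008459936205, -0.2816127434019256, 0.9595277729296452, -0.1457296335474527], [0.0, 0.0, 0.0, 1.0]]}
```

View pics/top0.png

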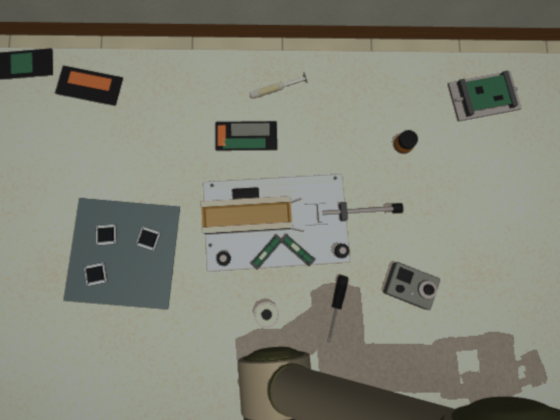

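View pics/scene0.png

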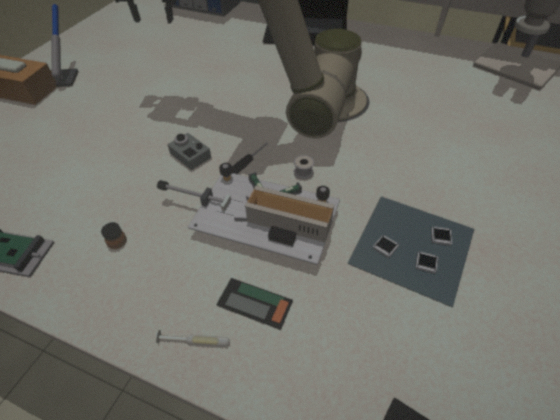

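Three moulds on the pad at left (~(106,234), (148,238), (95,274)), bed in the centre, screws at (342,251)/(224,258), knob (397,208), timer at (412,285).

```bash
cat > h.py <<'E'
from plant import telemetry, viewer, manip
import cv2, numpy as np
from scipy.spatial.transform import Rotation as Ro
def grab(n):
    s=telemetry.observe(); i=viewer.get_image(n)
    if n=='wrist':
        T=np.eye(4);T[:3,:3]=Ro.from_rotvec(s['eef_rot']).as_matrix();T[:3,3]=s['tool_pos']
        i['T']=T@np.array(i['tool_from_camera'])
    return i
def cast(i,u,v,z):
    a=np.array([(u-i['cx'])/i['fx'],(v-i['cy'])/i['fy']])
    if 'T' in i:
        r=np.hypot(*a); d=np.r_[a/max(r,1e-9)*np.sin(r),np.cos(r)]
        d=i['T'][:3,:3]@d; o=i['T'][:3,3]
    else:
        R=np.array(i['R']); d=R.T@np.r_[a,1]; o=-R.T@np.array(i['t'])
    return o+d*(z-o[2])/d[2]
def proj(i,X):
    X=np.array(X,float)
    if 'T' in i:
        c=i['T'][:3,:3].T@(X-i['T'][:3,3]); th=np.arctan2(np.hypot(*c[:2]),c[2]); q=c[:2]/np.hypot(*c[:2])*th
    else:
        c=np.array(i['R'])@X+np.array(i['t']); q=c[:2]/c[2]
    return q*i['fx']+np.array([i['cx'],i['cy']])
def rel(p,grip=False):
    "shift in tool axes (cm) from the present TCP to world p"
    s=telemetry.observe(); return np.round(100*Ro.from_rotvec(s['eef_rot']).as_matrix().T@(np.array(p)-s['tool_pos']),2)
E
python3 - <<'E'
from h import *
i=grab('top')
c=i['color']
crop=c[165:310,200:440]
cv2.imwrite('pics/c1.png',cv2.resize(crop,None,fx=3.3,fy=3.3,interpolation=cv2.INTER_CUBIC))
for n,u,v,z in [('sa',342,251,.082),('sb',224,258,.082),('knob',397,208,.067),('m0',106,234,.014),('m1',148,238,.014),('m2',95,274,.014),('btn',428,290,.06)]:
    print(n,cast(i,u,v,z).round(4))
E
```

```text
sa [ 0.4954 -0.1263  0.082 ]
sb [0.4811 0.1244 0.082 ]
knob [ 0.591  -0.2532  0.067 ]
m0 [0.5398 0.3964 0.014 ]
m1 [0.5306 0.3017 0.014 ]
m2 [0.4502 0.4159 0.014 ]
btn [ 0.4126 -0.3143  0.06  ]
```

View pics/c1.png

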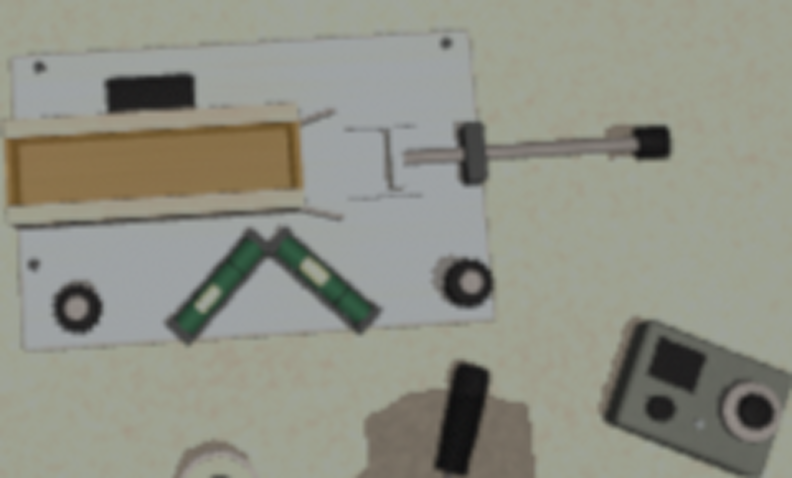

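Vials: bubble A (crop 314,270) lies toward the far end, bubble B (207,297) toward the robot-side end. The rod is partly in (blade at crop x≈393). So A needs to turn clockwise and B counterclockwise. I'm moving over screw A.

```bash
python3 -m jog '[{"x":3.36,"y":-2.2},{"x":3.36,"y":-2.2},{"x":3.36,"y":-2.2},{"x":3.36,"y":-2.2},{"x":3.36,"y":-2.2},{"x":3.36,"y":-2.2},{"x":3.36,"y":-2.2}]'; python3 -m jog '[{"x":3.36,"y":-2.2},{"x":3.36,"y":-2.2},{"x":3.36,"y":-2.2},{"x":3.36,"y":-2.2},{"x":3.36,"y":-2.2},{"x":3.36,"y":-2.2},{"grip":5}]'
python3 - <<'E'
from h import *
s=telemetry.observe();print(s['joint_positions'].round(3) if hasattr(s['joint_positions'],'round') else s['joint_positions'])
i=grab('wrist');cv2.imwrite('pics/w1.png',i['color']);np.save('w1T.npy',i['T'])
for n,p in [('sa',(.4954,-.1263,.082)),('va',(.4999,-.033,.06)),('vb',(.496,.036,.06)),('knob',(.591,-.253,.067)),('load',(.58,-.0764,.04))]: print(n,proj(i,p).round(0))
E
```

```text
[-1.491  0.381  1.298  0.     1.464 -0.215]
sa [  60. -124.]
va [  26. -110.]
vb [  -1. -100.]
knob [ 173. -174.]
load [  75. -146.]invalid input at $[0]: expected keys x, y, z, rx, ry, rz, grip
invalid input at $[0]: expected keys x, y, z, rx, ry, rz, grip
```

View pics/w1.png

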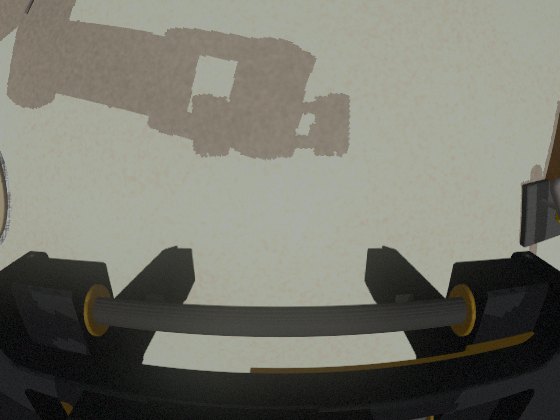

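The arm did not move, because every row needs all seven keys. The picture shows only bare bench and the fingers.

```bash
python3 -m jog '[{"x":3.36,"y":-2.2,"z":0,"rx":0,"ry":0,"rz":0,"grip":5},{"x":3.36,"y":-2.2,"z":0,"rx":0,"ry":0,"rz":0,"grip":5},{"x":3.36,"y":-2.2,"z":0,"rx":0,"ry":0,"rz":0,"grip":5},{"x":3.36,"y":-2.2,"z":0,"rx":0,"ry":0,"rz":0,"grip":5},{"x":3.36,"y":-2.2,"z":0,"rx":0,"ry":0,"rz":0,"grip":5},{"x":3.36,"y":-2.2,"z":0,"rx":0,"ry":0,"rz":0,"grip":5},{"x":3.36,"y":-2.2,"z":0,"rx":0,"ry":0,"rz":0,"grip":5}]'; python3 -m jog '[{"x":3.36,"y":-2.2,"z":0,"rx":0,"ry":0,"rz":0,"grip":5},{"x":3.36,"y":-2.2,"z":0,"rx":0,"ry":0,"rz":0,"grip":5},{"x":3.36,"y":-2.2,"z":0,"rx":0,"ry":0,"rz":0,"grip":5},{"x":3.36,"y":-2.2,"z":0,"rx":0,"ry":0,"rz":0,"grip":5},{"x":3.36,"y":-2.2,"z":0,"rx":0,"ry":0,"rz":0,"grip":5},{"x":3.36,"y":-2.2,"z":0,"rx":0,"ry":0,"rz":0,"grip":5},{"x":0,"y":0,"z":0,"rx":0,"ry":0,"rz":0,"grip":5}]'
python3 - <<'E'
from h import *
s=telemetry.observe();print(np.round(s['joint_positions'],3),rel((.4954,-.1263,.053)))
i=grab('wrist');cv2.imwrite('pics/w2.png',i['color']);np.save('w2T.npy',i['T'])
for n,p in [('sa',(.4954,-.1263,.082)),('va',(.4999,-.033,.06)),('vb',(.496,.036,.06)),('knob',(.591,-.253,.067)),('load',(.58,-.0764,.04))]: print(n,proj(i,p).round(0))
E
```

```text
t: 0.83
tool_pos: [0.3409, -0.3088, 0.2388]
eef_rot: [3.107, 0.461, 0.0]
wrist_force: [-0.0, -1.0, 0.2]
gripper_width: 0.05
grip_force: 0.0
t: 1.42
tool_pos: [0.4974, -0.1209, 0.2386]
eef_rot: [-3.105, -0.47, -0.002]
wrist_force: [-0.6, -0.5, -0.8]
gripper_width: 0.0499
grip_force: 0.0
[-0.471  0.314  1.401  0.002  1.426  0.799] [-0.38  0.48 18.56]
sa [284. 196.]
va [198. 161.]
vb [137. 147.]
knob [427. 143.]
load [262.  97.]
```

View pics/w2.png

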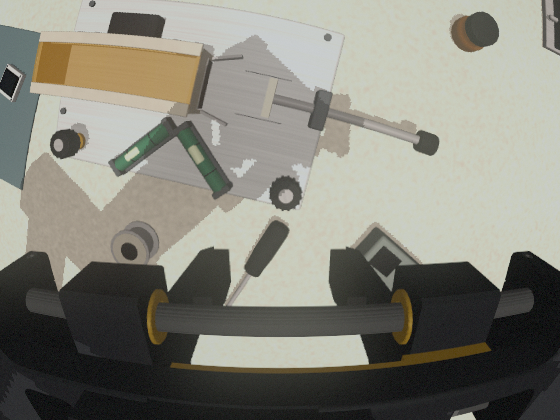

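View: screw A head top at (286,193), B at (64,145), vial A tube (180,130)–(225,190) with its bubble at ≈(196,153), vial B bubble ≈(132,155), knob (426,143), blade (270,97).

```bash
cat > bub.py <<'E'
from h import *
def bubbles(i,va=(.4999,-.033,.06),vb=(.496,.036,.06),th=np.arctan2(-.0143,.2507)):
    hsv=cv2.cvtColor(i['color'],cv2.COLOR_BGR2HSV); ex=np.array([np.sin(th),np.cos(th)]); ey=np.array([-ex[1],ex[0]])
    out={}
    for n,c,d in (('A',va,ey-ex),('B',vb,ey+ex)):
        d=d/np.sqrt(2); pe=np.array([-d[1],d[0]])
        # sample along the tube axis, +-4mm across, green tube extents and bubble (low saturation)
        s=np.arange(-.05,.05,.0005); w=np.arange(-.012,.012,.0005)
        px=np.array([[proj(i,(*(np.array(c[:2])+a*d+b*pe),.06)) for b in w] for a in s])
        g=cv2.remap(hsv,px.astype(np.float32),None,cv2.INTER_LINEAR).astype(int)
        tube=(g[...,0]>45)&(g[...,0]<95)&(g[...,1]>70)&(g[...,2]>30); 
        bub=(g[...,1]<130)&(g[...,2]>120)&(abs(w)[None]<.012)
        bw=bub.astype(np.uint8); k,l,st,ce=cv2.connectedComponentsWithStats(bw)
        st2=[(st[j,4],s[0]+.0005*ce[j][1],w[0]+.0005*ce[j][0],st[j,3]*.5) for j in range(1,k) if st[j,4]>40]
        t=tube.sum(1)>6; ss=s[t]
        out[n]=(np.round([ss.min(),ss.max()],4),np.round(w[tube.sum(0)>40][[0,-1]],4),np.round(st2,4))
    return out
if __name__=='__main__':
    i={'color':cv2.imread('pics/w2.png'),'T':np.load('w2T.npy'),'fx':325.192,'fy':325.192,'cx':279.29,'cy':208.69}
    print(bubbles(i))
    for n,u,v,z in [('sa',286,193,.082),('sb',59,145,.082),('knob',426,143,.055+.008)]: print(n,cast(i,u,v,z).round(4))
    c=cv2.resize(i['color'][100:210,30:310],None,fx=2.8,fy=2.8,interpolation=cv2.INTER_CUBIC);cv2.imwrite('pics/c2.png',c)
E
python3 bub.py
```

```text
{'A': (array([-0.0265,  0.011 ]), array([0.0025, 0.0035]), array([[ 3.710e+02, -4.600e-02,  6.300e-03,  8.500e+00],
       [ 2.641e+03,  1.320e-02, -6.500e-03,  8.400e+01],
       [ 7.640e+02, -6.900e-03,  1.900e-03,  2.050e+01]])), 'B': (array([-0.0255,  0.034 ]), array([-0.003,  0.005]), array([[ 2.807e+03,  1.090e-02, -6.000e-03,  1.000e+02],
       [ 5.900e+01, -2.230e-02, -1.600e-03,  7.500e+00],
       [ 1.777e+03,  1.090e-02,  1.400e-03,  5.200e+01]]))}
sa [ 0.4985 -0.1276  0.082 ]
sb [0.48   0.1255 0.082 ]
knob [ 0.5909 -0.2543  0.063 ]
```

View pics/c2.png

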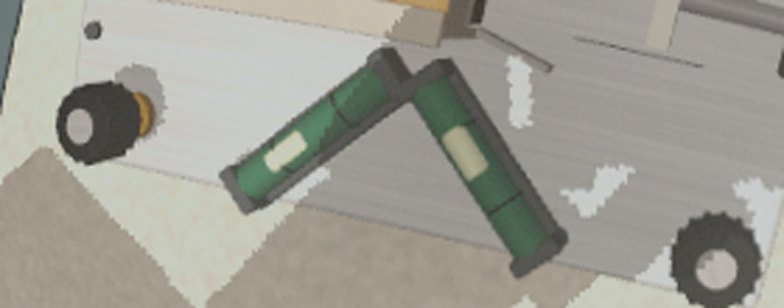

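```bash
python3 - <<'E'
from h import *
i={'color':cv2.imread('pics/w2.png'),'T':np.load('w2T.npy'),'fx':325.192,'fy':325.192,'cx':279.29,'cy':208.69}
f=lambda u,v:cast(i,30+u/2.8,100+v/2.8,.06)[:2]
sa,sb=np.array([.4985,-.1276]),np.array([.48,.1255]); 
ex=(sb-sa)/np.linalg.norm(sb-sa); ey=np.array([-ex[1],ex[0]]); print(np.linalg.norm(sb-sa),ex)
o=(sa+105*.001*ex-.088*ey+sb-.15*ex-.088*ey)/2; print('origin',o,'load',o-.06*ex, 'knob0',o-.274*ex)
k=np.array([.5909,-.2543]);print('rod',(k-o)@ex+.274, 'lat',(k-o)@ey)
dA=(ey-ex)/2**.5; dB=(ey+ex)/2**.5
va=o-.012*ex+.078*ey; vb=o+.057*ex+.078*ey; print(va,vb)
for n,p,c,d in [('A line',f(505,202),va,dA),('A ends',f(430,92),va,dA),('A end',f(530,252),va,dA),('A bub',f(466,153),va,dA),('B line',f(341,107),vb,dB),('B bub',f(286,150),vb,dB),('B end',f(248,185),vb,dB),('B end',f(380,80),vb,dB)]:
    print(n,((p-c)@d*1000).round(1))
print(rel((*sa,.053)))
E
```

```text
0.25377521549591875 [-0.07289916  0.99733932]
origin [ 0.57865609 -0.01707501] load [ 0.58303004 -0.07691537] knob0 [ 0.59863046 -0.29034598]
rod 0.03651361846519219 lat 0.005082170696301118
[ 0.50173841 -0.03472921] [0.49670837 0.0340872 ]
A line 17.1
A ends -32.2
A end 37.7
A bub -5.9
B line -17.7
B bub 11.0
B end 33.4
B end -36.4
[ 0.11  0.52 18.54]
```

```bash
python3 -m jog '[{"x":0.1,"y":0.5,"z":0,"rx":0,"ry":0,"rz":0,"grip":5},{"x":0,"y":0,"z":1.5,"rx":0,"ry":0,"rz":-0.125,"grip":5},{"x":0,"y":0,"z":1.5,"rx":0,"ry":0,"rz":-0.125,"grip":5},{"x":0,"y":0,"z":1.5,"rx":0,"ry":0,"rz":-0.125,"grip":5},{"x":0,"y":0,"z":1.5,"rx":0,"ry":0,"rz":-0.125,"grip":5},{"x":0,"y":0,"z":1.5,"rx":0,"ry":0,"rz":-0.125,"grip":5},{"x":0,"y":0,"z":1.5,"rx":0,"ry":0,"rz":-0.125,"grip":5},{"x":0,"y":0,"z":1.5,"rx":0,"ry":0,"rz":-0.125,"grip":5}]';python3 -m jog '[{"x":0,"y":0,"z":1.5,"rx":0,"ry":0,"rz":-0.125,"grip":5},{"x":0,"y":0,"z":0,"rx":0,"ry":0,"rz":0,"grip":5},{"x":0,"y":0,"z":0,"rx":0,"ry":0,"rz":0,"grip":5}]'
python3 - <<'E'
from h import *
s=telemetry.observe();print(np.round(s['joint_positions'],3))
i=grab('wrist');cv2.imwrite('pics/w3.png',i['color']);np.save('w3T.npy',i['T'])
print(proj(i,(.4985,-.1276,.082)),rel((.4985,-.1276,.053)))
E
```

```text
t: 2.13
tool_pos: [0.4964, -0.132, 0.1332]
eef_rot: [2.616, 1.739, -0.0]
wrist_force: [-0.6, 0.1, 0.1]
gripper_width: 0.05
grip_force: 0.0
t: 2.38
tool_pos: [0.4965, -0.1314, 0.1187]
eef_rot: [-2.511, -1.887, 0.001]
wrist_force: [-0.8, 0.4, 0.5]
gripper_width: 0.0499
grip_force: 0.0
[-0.49   0.443  1.582 -0.     1.117 -0.208]
[281.31456188 231.10209945] [0.41 0.04 6.64]
```

View pics/w3.png

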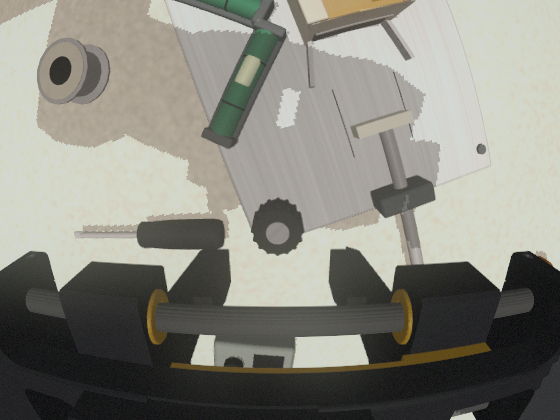

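Head top centre at (277,232), in line with the fingers. I'll descend, grip and turn clockwise 1.95 rad.

```bash
python3 -m jog '[{"x":0.4,"y":-0.1,"z":2.2,"rx":0,"ry":0,"rz":0,"grip":5},{"x":0,"y":0,"z":2.2,"rx":0,"ry":0,"rz":0,"grip":5},{"x":0,"y":0,"z":2.2,"rx":0,"ry":0,"rz":0,"grip":5},{"x":0,"y":0,"z":0,"rx":0,"ry":0,"rz":0,"grip":5},{"x":0,"y":0,"z":0,"rx":0,"ry":0,"rz":0,"grip":2},{"x":0,"y":0,"z":0,"rx":0,"ry":0,"rz":0,"grip":2},{"x":0,"y":0,"z":0,"rx":0,"ry":0,"rz":0,"grip":2},{"x":0,"y":0,"z":0,"rx":0,"ry":0,"rz":0,"grip":2}]'
python3 -m jog '[{"x":0,"y":0,"z":0,"rx":0,"ry":0,"rz":0.122,"grip":2},{"x":0,"y":0,"z":0,"rx":0,"ry":0,"rz":0.122,"grip":2},{"x":0,"y":0,"z":0,"rx":0,"ry":0,"rz":0.122,"grip":2},{"x":0,"y":0,"z":0,"rx":0,"ry":0,"rz":0.122,"grip":2},{"x":0,"y":0,"z":0,"rx":0,"ry":0,"rz":0.122,"grip":2},{"x":0,"y":0,"z":0,"rx":0,"ry":0,"rz":0.122,"grip":2},{"x":0,"y":0,"z":0,"rx":0,"ry":0,"rz":0.122,"grip":2},{"x":0,"y":0,"z":0,"rx":0,"ry":0,"rz":0.122,"grip":2}]'
python3 -m jog '[{"x":0,"y":0,"z":0,"rx":0,"ry":0,"rz":0.122,"grip":2},{"x":0,"y":0,"z":0,"rx":0,"ry":0,"rz":0.122,"grip":2},{"x":0,"y":0,"z":0,"rx":0,"ry":0,"rz":0.122,"grip":2},{"x":0,"y":0,"z":0,"rx":0,"ry":0,"rz":0.122,"grip":2},{"x":0,"y":0,"z":0,"rx":0,"ry":0,"rz":0.122,"grip":2},{"x":0,"y":0,"z":0,"rx":0,"ry":0,"rz":0.122,"grip":2},{"x":0,"y":0,"z":0,"rx":0,"ry":0,"rz":0.122,"grip":2},{"x":0,"y":0,"z":0,"rx":0,"ry":0,"rz":0.122,"grip":2}]'
python3 -m jog '[{"x":0,"y":0,"z":0,"rx":0,"ry":0,"rz":0,"grip":2},{"x":0,"y":0,"z":0,"rx":0,"ry":0,"rz":0,"grip":5},{"x":0,"y":0,"z":0,"rx":0,"ry":0,"rz":0,"grip":5},{"x":0,"y":0,"z":0,"rx":0,"ry":0,"rz":0,"grip":5},{"x":0,"y":0,"z":-3,"rx":0,"ry":0,"rz":0,"grip":5},{"x":0,"y":0,"z":-4,"rx":0,"ry":0,"rz":0,"grip":5},{"x":0,"y":0,"z":-4,"rx":0,"ry":0,"rz":0,"grip":5},{"x":0,"y":0,"z":-1,"rx":0,"ry":0,"rz":0,"grip":5}]'
python3 - <<'E'
from h import *
s=telemetry.observe();print(np.round(s['joint_positions'],3),Ro.from_rotvec(s['eef_rot']).as_matrix().round(3).tolist())
i=grab('top');c=i['color'];cv2.imwrite('pics/c3.png',cv2.resize(c[225:280,210:360],None,fx=5,fy=5,interpolation=cv2.INTER_CUBIC))
print(rel((.48,.1255,.12)))
E
```

```text
t: 3.1
tool_pos: [0.4968, -0.1262, 0.0542]
eef_rot: [2.506, 1.894, -0.001]
wrist_force: [-6.0, -0.3, 6.0]
gripper_width: 0.0291
grip_force: 30.0
t: 3.77
tool_pos: [0.4973, -0.1267, 0.0542]
eef_rot: [3.101, 0.489, 0.001]
wrist_force: [-4.0, -3.7, 3.5]
gripper_width: 0.0287
grip_force: 30.0
t: 4.43
tool_pos: [0.4972, -0.1275, 0.0542]
eef_rot: [2.968, -1.022, 0.003]
wrist_force: [-5.0, -8.5, 2.5]
gripper_width: 0.0291
grip_force: 30.0
t: 5.1
tool_pos: [0.499, -0.1266, 0.1788]
eef_rot: [2.973, -1.013, 0.015]
wrist_force: [-0.6, -0.1, 1.2]
gripper_width: 0.0497
grip_force: 0.0
[-0.479  0.37   1.501  0.     1.261  1.749] [[0.792, -0.611, 0.009], [-0.611, -0.792, -0.004], [0.009, -0.002, -1.0]]
[-16.95 -18.8    5.69]
```

```bash
python3 -m jog '[{"x":-2.42,"y":-2.69,"z":0,"rx":0,"ry":0,"rz":0,"grip":5},{"x":-2.42,"y":-2.69,"z":0,"rx":0,"ry":0,"rz":0,"grip":5},{"x":-2.42,"y":-2.69,"z":0,"rx":0,"ry":0,"rz":0,"grip":5},{"x":-2.42,"y":-2.69,"z":0,"rx":0,"ry":0,"rz":0,"grip":5},{"x":-2.42,"y":-2.69,"z":0,"rx":0,"ry":0,"rz":0,"grip":5},{"x":-2.42,"y":-2.69,"z":0,"rx":0,"ry":0,"rz":0,"grip":5},{"x":-2.42,"y":-2.69,"z":0,"rx":0,"ry":0,"rz":0,"grip":5},{"x":0,"y":0,"z":3,"rx":0,"ry":0,"rz":0,"grip":5}]'
python3 -m jog '[{"x":0,"y":0,"z":2.7,"rx":0,"ry":0,"rz":0,"grip":5},{"x":0,"y":0,"z":0,"rx":0,"ry":0,"rz":0,"grip":5},{"x":0,"y":0,"z":0,"rx":0,"ry":0,"rz":0,"grip":5}]'
python3 - <<'E'
from h import *
s=telemetry.observe();print(np.round(s['joint_positions'],3))
i=grab('wrist');cv2.imwrite('pics/w4.png',i['color']);np.save('w4T.npy',i['T'])
print(proj(i,(.48,.1255,.082)),rel((.48,.1255,.053)))
a=cv2.resize(i['color'],(560,420));b=cv2.resize(cv2.imread('pics/c3.png'),(560,205));cv2.imwrite('pics/w4b.png',cv2.vconcat([a[:330],b]))
E
```

```text
t: 5.82
tool_pos: [0.4791, 0.1317, 0.1456]
eef_rot: [-2.972, 1.005, -0.011]
wrist_force: [1.3, -0.1, -0.3]
gripper_width: 0.05
grip_force: 0.0
t: 6.07
tool_pos: [0.4774, 0.1266, 0.1149]
eef_rot: [2.973, -1.013, -0.005]
wrist_force: [0.0, 0.0, -0.1]
gripper_width: 0.0502
grip_force: 0.0
[0.019 0.42  1.639 0.    1.086 2.247]
[276.70828434 237.12165407] [ 0.19 -0.04  6.31]
```

View pics/w4b.png

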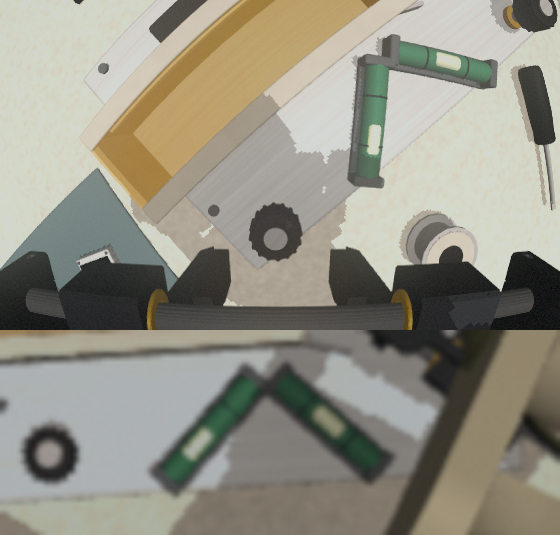

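Bubble A (447,60) now lies between its lines. Head B top is at (275,237), centred. I'll grip B and turn it counterclockwise 3.3 rad.

```bash
python3 -m jog '[{"x":0.2,"y":-0.1,"z":2.05,"rx":0,"ry":0,"rz":0,"grip":5},{"x":0,"y":0,"z":2.05,"rx":0,"ry":0,"rz":0,"grip":5},{"x":0,"y":0,"z":2.05,"rx":0,"ry":0,"rz":0,"grip":5},{"x":0,"y":0,"z":0,"rx":0,"ry":0,"rz":0,"grip":5},{"x":0,"y":0,"z":0,"rx":0,"ry":0,"rz":0,"grip":2},{"x":0,"y":0,"z":0,"rx":0,"ry":0,"rz":0,"grip":2},{"x":0,"y":0,"z":0,"rx":0,"ry":0,"rz":0,"grip":2},{"x":0,"y":0,"z":0,"rx":0,"ry":0,"rz":0,"grip":2}]'
python3 -m jog '[{"x":0,"y":0,"z":0,"rx":0,"ry":0,"rz":-0.122,"grip":2},{"x":0,"y":0,"z":0,"rx":0,"ry":0,"rz":-0.122,"grip":2},{"x":0,"y":0,"z":0,"rx":0,"ry":0,"rz":-0.122,"grip":2},{"x":0,"y":0,"z":0,"rx":0,"ry":0,"rz":-0.122,"grip":2},{"x":0,"y":0,"z":0,"rx":0,"ry":0,"rz":-0.122,"grip":2},{"x":0,"y":0,"z":0,"rx":0,"ry":0,"rz":-0.122,"grip":2},{"x":0,"y":0,"z":0,"rx":0,"ry":0,"rz":-0.122,"grip":2},{"x":0,"y":0,"z":0,"rx":0,"ry":0,"rz":-0.122,"grip":2}]'
python3 -m jog '[{"x":0,"y":0,"z":0,"rx":0,"ry":0,"rz":-0.122,"grip":2},{"x":0,"y":0,"z":0,"rx":0,"ry":0,"rz":-0.122,"grip":2},{"x":0,"y":0,"z":0,"rx":0,"ry":0,"rz":-0.122,"grip":2},{"x":0,"y":0,"z":0,"rx":0,"ry":0,"rz":-0.122,"grip":2},{"x":0,"y":0,"z":0,"rx":0,"ry":0,"rz":-0.122,"grip":2},{"x":0,"y":0,"z":0,"rx":0,"ry":0,"rz":-0.122,"grip":2},{"x":0,"y":0,"z":0,"rx":0,"ry":0,"rz":-0.122,"grip":2},{"x":0,"y":0,"z":0,"rx":0,"ry":0,"rz":-0.122,"grip":2}]'
python3 -m jog '[{"x":0,"y":0,"z":0,"rx":0,"ry":0,"rz":-0.122,"grip":2},{"x":0,"y":0,"z":0,"rx":0,"ry":0,"rz":-0.122,"grip":2},{"x":0,"y":0,"z":0,"rx":0,"ry":0,"rz":-0.122,"grip":2},{"x":0,"y":0,"z":0,"rx":0,"ry":0,"rz":-0.122,"grip":2},{"x":0,"y":0,"z":0,"rx":0,"ry":0,"rz":-0.122,"grip":2},{"x":0,"y":0,"z":0,"rx":0,"ry":0,"rz":-0.122,"grip":2},{"x":0,"y":0,"z":0,"rx":0,"ry":0,"rz":-0.122,"grip":2},{"x":0,"y":0,"z":0,"rx":0,"ry":0,"rz":-0.122,"grip":2}]'
python3 -m jog '[{"x":0,"y":0,"z":0,"rx":0,"ry":0,"rz":-0.122,"grip":2},{"x":0,"y":0,"z":0,"rx":0,"ry":0,"rz":-0.122,"grip":2},{"x":0,"y":0,"z":0,"rx":0,"ry":0,"rz":-0.122,"grip":2},{"x":0,"y":0,"z":0,"rx":0,"ry":0,"rz":0,"grip":2},{"x":0,"y":0,"z":0,"rx":0,"ry":0,"rz":0,"grip":5},{"x":0,"y":0,"z":0,"rx":0,"ry":0,"rz":0,"grip":5},{"x":0,"y":0,"z":0,"rx":0,"ry":0,"rz":0,"grip":5},{"x":0,"y":0,"z":-3,"rx":0,"ry":0,"rz":0,"grip":5}]'
python3 -m jog '[{"x":0,"y":0,"z":-4,"rx":0,"ry":0,"rz":0,"grip":5},{"x":0,"y":0,"z":-4,"rx":0,"ry":0,"rz":0,"grip":5},{"x":0,"y":0,"z":-4,"rx":0,"ry":0,"rz":0,"grip":5},{"x":0,"y":0,"z":-2,"rx":0,"ry":0,"rz":0,"grip":5},{"x":0,"y":0,"z":0,"rx":0,"ry":0,"rz":0,"grip":5}]'
python3 - <<'E'
from h import *
s=telemetry.observe();print(np.round(s['joint_positions'],3),Ro.from_rotvec(s['eef_rot']).as_matrix().round(3).tolist())
print(rel((.5909,-.2543,.2)))
E
```

```text
t: 6.78
tool_pos: [0.4813, 0.1263, 0.0556]
eef_rot: [-2.972, 1.014, -0.005]
wrist_force: [2.2, 3.8, 1.3]
gripper_width: 0.0292
grip_force: 30.0
t: 7.45
tool_pos: [0.4813, 0.1273, 0.0556]
eef_rot: [-3.099, -0.507, -0.006]
wrist_force: [1.3, 8.9, 5.0]
gripper_width: 0.0297
grip_force: 30.0
t: 8.12
tool_pos: [0.48, 0.1266, 0.055]
eef_rot: [-2.5, -1.902, -0.001]
wrist_force: [-0.3, 0.7, 0.7]
gripper_width: 0.0295
grip_force: 30.6
t: 8.78
tool_pos: [0.4805, 0.1267, 0.055]
eef_rot: [1.317, 2.852, 0.002]
wrist_force: [0.4, 4.7, 1.0]
gripper_width: 0.029
grip_force: 30.0
t: 9.45
tool_pos: [0.4782, 0.1257, 0.0812]
eef_rot: [-0.784, -3.034, 0.004]
wrist_force: [-0.6, -0.6, 0.6]
gripper_width: 0.05
grip_force: 0.0
t: 9.87
tool_pos: [0.4818, 0.126, 0.229]
eef_rot: [0.783, 3.033, 0.003]
wrist_force: [0.3, -0.1, 0.9]
gripper_width: 0.0501
grip_force: 0.0
[ 0.018  0.294  1.46  -0.     1.379 -1.048] [[-0.875, 0.484, 0.009], [0.484, 0.875, -0.0], [-0.008, 0.004, -1.0]]
[-27.93 -28.02   3.  ]
```

```bash
python3 -m jog '[{"x":0,"y":0,"z":0,"rx":0,"ry":0,"rz":0.124,"grip":5},{"x":0,"y":0,"z":0,"rx":0,"ry":0,"rz":0.124,"grip":5},{"x":0,"y":0,"z":0,"rx":0,"ry":0,"rz":0.124,"grip":5},{"x":0,"y":0,"z":0,"rx":0,"ry":0,"rz":0.124,"grip":5},{"x":0,"y":0,"z":0,"rx":0,"ry":0,"rz":0.124,"grip":5},{"x":0,"y":0,"z":0,"rx":0,"ry":0,"rz":0.124,"grip":5},{"x":0,"y":0,"z":0,"rx":0,"ry":0,"rz":0.124,"grip":5},{"x":0,"y":0,"z":0,"rx":0,"ry":0,"rz":0.124,"grip":5}]'
python3 -m jog '[{"x":-3.87,"y":0.81,"z":0,"rx":0,"ry":0,"rz":0,"grip":5},{"x":-3.87,"y":0.81,"z":0,"rx":0,"ry":0,"rz":0,"grip":5},{"x":-3.87,"y":0.81,"z":0,"rx":0,"ry":0,"rz":0,"grip":5},{"x":-3.87,"y":0.81,"z":0,"rx":0,"ry":0,"rz":0,"grip":5},{"x":-3.87,"y":0.81,"z":0,"rx":0,"ry":0,"rz":0,"grip":5},{"x":-3.87,"y":0.81,"z":0,"rx":0,"ry":0,"rz":0,"grip":5},{"x":-3.87,"y":0.81,"z":0,"rx":0,"ry":0,"rz":0,"grip":5},{"x":-3.87,"y":0.81,"z":0,"rx":0,"ry":0,"rz":0,"grip":5}]'
python3 -m jog '[{"x":-3.87,"y":0.81,"z":2,"rx":0,"ry":0,"rz":0,"grip":5},{"x":-3.87,"y":0.81,"z":3,"rx":0,"ry":0,"rz":0,"grip":5},{"x":0,"y":0,"z":3,"rx":0,"ry":0,"rz":0,"grip":5},{"x":0,"y":0,"z":0,"rx":0,"ry":0,"rz":0,"grip":5},{"x":0,"y":0,"z":0,"rx":0,"ry":0,"rz":0,"grip":5}]'
python3 - <<'E'
from h import *
s=telemetry.observe();print(np.round(s['joint_positions'],3),Ro.from_rotvec(s['eef_rot']).as_matrix().round(3).tolist())
i=grab('wrist');cv2.imwrite('pics/w5.png',i['color']);np.save('w5T.npy',i['T'])
print(proj(i,(.5909,-.2543,.055)),rel((.5909,-.2543,.036)),proj(i,(.583,-.0769,.04)))
E
```

```text
t: 10.53
tool_pos: [0.4799, 0.1259, 0.2232]
eef_rot: [-2.144, -2.294, 0.002]
wrist_force: [0.6, -0.0, -0.7]
gripper_width: 0.05
grip_force: 0.0
t: 11.2
tool_pos: [0.5676, -0.1799, 0.2231]
eef_rot: [-2.137, -2.3, 0.001]
wrist_force: [0.6, 0.4, 0.3]
gripper_width: 0.0503
grip_force: 0.0
t: 11.62
tool_pos: [0.5864, -0.245, 0.1486]
eef_rot: [-2.135, -2.298, 0.001]
wrist_force: [-0.0, 0.4, -0.6]
gripper_width: 0.0501
grip_force: 0.0
[-0.582  0.602  1.179  0.     1.365 -0.655] [[-0.073, 0.997, -0.004], [0.997, 0.073, 0.003], [0.003, -0.004, -1.0]]
[285.40219617 222.79920115] [-0.97  0.3  11.48] [291.70014486  -1.00766058]
```

View pics/w5.png

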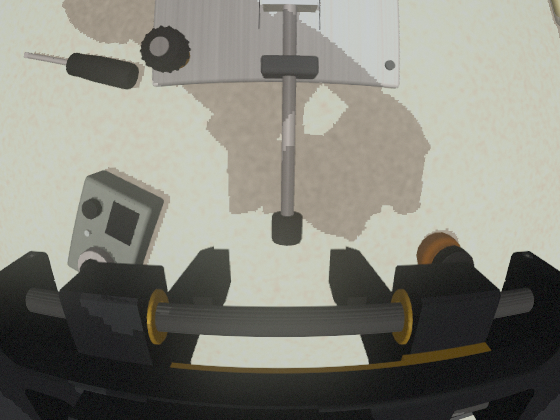

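The knob at (287,228) sits between the fingers and the rod is aligned with the tool x axis. I'll grip it and draw it back.

```bash
python3 -m jog '[{"x":-1.1,"y":0.4,"z":3.8,"rx":0,"ry":0,"rz":0,"grip":5},{"x":0,"y":0,"z":3.8,"rx":0,"ry":0,"rz":0,"grip":5},{"x":0,"y":0,"z":3.8,"rx":0,"ry":0,"rz":0,"grip":5},{"x":0,"y":0,"z":0,"rx":0,"ry":0,"rz":0,"grip":1.5},{"x":0,"y":0,"z":0,"rx":0,"ry":0,"rz":0,"grip":1.5},{"x":0,"y":0,"z":0,"rx":0,"ry":0,"rz":0,"grip":1.5},{"x":0,"y":0,"z":0,"rx":0,"ry":0,"rz":0,"grip":1.5}]'
python3 -m jog '[{"x":-0.6,"y":0,"z":0,"rx":0,"ry":0,"rz":0,"grip":1.5},{"x":-0.6,"y":0,"z":0,"rx":0,"ry":0,"rz":0,"grip":1.5},{"x":-0.6,"y":0,"z":0,"rx":0,"ry":0,"rz":0,"grip":1.5},{"x":-0.6,"y":0,"z":0,"rx":0,"ry":0,"rz":0,"grip":1.5},{"x":-0.6,"y":0,"z":0,"rx":0,"ry":0,"rz":0,"grip":1.5},{"x":-0.6,"y":0,"z":0,"rx":0,"ry":0,"rz":0,"grip":1.5},{"x":0,"y":0,"z":0,"rx":0,"ry":0,"rz":0,"grip":1.5}]'
python3 -m jog '[{"x":-0.2,"y":0,"z":0,"rx":0,"ry":0,"rz":0,"grip":1.5},{"x":-0.2,"y":0,"z":0,"rx":0,"ry":0,"rz":0,"grip":1.5},{"x":0,"y":0,"z":0,"rx":0,"ry":0,"rz":0,"grip":1.5}]'
```

```text
t: 12.25
tool_pos: [0.5936, -0.2567, 0.0399]
eef_rot: [2.133, 2.299, 0.001]
wrist_force: [-2.1, -0.5, 1.3]
gripper_width: 0.0258
grip_force: 1.4
t: 12.83
tool_pos: [0.5947, -0.2903, 0.0359]
eef_rot: [-2.135, -2.298, -0.006]
wrist_force: [0.1, 13.7, 6.1]
gripper_width: 0.0233
grip_force: 30.0
t: 13.08
tool_pos: [0.5949, -0.2905, 0.0354]
eef_rot: [-2.13, -2.296, -0.01]
wrist_force: [1.2, 27.0, 6.8]
gripper_width: 0.0232
grip_force: 30.0
```

The rod is at its stop (27 N). Releasing, rising, and measuring the moulds with the top camera.

```bash
python3 -m jog '[{"x":0.3,"y":0,"z":0,"rx":0,"ry":0,"rz":0,"grip":1.5},{"x":0,"y":0,"z":0,"rx":0,"ry":0,"rz":0,"grip":6},{"x":0,"y":0,"z":0,"rx":0,"ry":0,"rz":0,"grip":6},{"x":0,"y":0,"z":0,"rx":0,"ry":0,"rz":0,"grip":6},{"x":0,"y":0,"z":-4,"rx":0,"ry":0,"rz":0,"grip":6},{"x":0,"y":0,"z":-4,"rx":0,"ry":0,"rz":0,"grip":6},{"x":0,"y":0,"z":-4,"rx":0,"ry":0,"rz":0,"grip":6},{"x":0,"y":0,"z":-4,"rx":0,"ry":0,"rz":0,"grip":6}]'
cat > moulds.py <<'E'
from h import *
i=grab('top');c=i['color'];g=cv2.cvtColor(c,cv2.COLOR_BGR2HSV)
def find(lo=150):
    sub=np.zeros(c.shape[:2],np.uint8); sub[190:320,50:200]=255
    m=((g[...,1]<60)&(g[...,2]>lo)).astype(np.uint8)*255&sub
    # pad only: inside convex hull of pad polygon
    pad=[(80,197),(180,205),(170,308),(65,300)]
    pm=np.zeros_like(m);cv2.fillConvexPoly(pm,np.array(pad),255);m&=pm
    m=cv2.morphologyEx(m,cv2.MORPH_CLOSE,np.ones((3,3)))
    for k in cv2.findContours(m,cv2.RETR_EXTERNAL,cv2.CHAIN_APPROX_NONE)[0]:
        if cv2.contourArea(k)<100: continue
        P=np.array([cast(i,u,v,.014)[:2] for u,v in k[:,0]],np.float32)*1000
        r=cv2.minAreaRect(P); print('mould mm',np.round(r[0],1),np.round(r[1],1),'yaw',round(r[2]%90,1))
find()
m=c[190:315,55:190];cv2.imwrite('pics/pad.png',cv2.resize(m,None,fx=4,fy=4,interpolation=cv2.INTER_CUBIC))
v=c[225:280,240:330];cv2.imwrite('pics/v.png',cv2.resize(v,None,fx=6,fy=6,interpolation=cv2.INTER_CUBIC))
E
python3 moulds.py; python3 -c "
from h import *
a=cv2.imread('pics/pad.png');b=cv2.imread('pics/v.png');o=np.zeros((max(a.shape[0],0)+b.shape[0]-240,560,3),np.uint8)
o=np.zeros((600,800,3),np.uint8);a=cv2.resize(a,None,fx=.6,fy=.6);o[:a.shape[0],:a.shape[1]]=a;o[310:310+270,:540]=b[:270];i=grab('top')['color'][160:310,330:440];o[:300,350:570]=cv2.resize(i,None,fx=2,fy=2);cv2.imwrite('pics/m1.png',o)
s=telemetry.observe();print(s['tool_pos'],np.round(s['joint_positions'],3))"
```

```text
t: 13.75
tool_pos: [0.5943, -0.2938, 0.198]
eef_rot: [-2.139, -2.301, 0.001]
wrist_force: [-0.6, -0.4, -0.3]
gripper_width: 0.0596
grip_force: 0.0
[ 0.59644282 -0.29513036  0.20363413] [-0.637  0.606  1.008 -0.     1.515 -0.71 ]
```

View pics/m1.png

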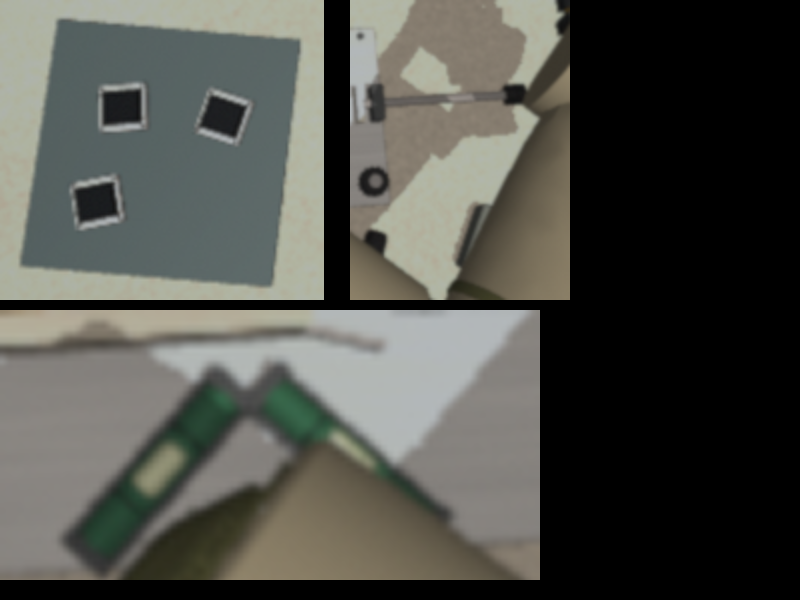

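Vial B bubble (160,470) is between its lines, vial A's is partly hidden here, and the rod is fully drawn back. I'll find the moulds by their black glasses.

```bash
cat > moulds.py <<'E'
from h import *
def find(i,z=.016):
    g=cv2.cvtColor(i['color'],cv2.COLOR_BGR2GRAY)
    pm=np.zeros_like(g);cv2.fillConvexPoly(pm,np.array([(80,197),(180,205),(170,308),(65,300)]),255)
    s=4; G=cv2.resize(g,None,fx=s,fy=s,interpolation=cv2.INTER_CUBIC); m=((G<65)&(cv2.resize(pm,None,fx=s,fy=s)>0)).astype(np.uint8)
    for k in cv2.findContours(m,cv2.RETR_EXTERNAL,cv2.CHAIN_APPROX_NONE)[0]:
        if cv2.contourArea(k)<800: continue
        P=np.array([cast(i,(u+.5)/s-.5,(v+.5)/s-.5,z)[:2] for u,v in k[:,0]],np.float32)*1000
        r=cv2.minAreaRect(P); print('mould mm',np.round(r[0],1),np.round(r[1],1),'yaw',round(r[2]%90,1))
if __name__=='__main__':
    find(grab('top'))
E
python3 moulds.py
```

```text
mould mm [450.9 416.1] [30.1 35.5] yaw 11.5
mould mm [530.5 302.4] [35.3 30. ] yaw 71.9
mould mm [539.3 397.1] [29.8 34.2] yaw 4.4
```

```bash
python3 -m jog '[{"x":4,"y":-0.15,"z":0,"rx":0,"ry":0,"rz":0,"grip":7},{"x":4,"y":-0.15,"z":0,"rx":0,"ry":0,"rz":0,"grip":7},{"x":4,"y":-0.15,"z":0,"rx":0,"ry":0,"rz":0,"grip":7},{"x":4,"y":-0.15,"z":0,"rx":0,"ry":0,"rz":0,"grip":7},{"x":4,"y":-0.15,"z":0,"rx":0,"ry":0,"rz":0,"grip":7},{"x":4,"y":-0.15,"z":0,"rx":0,"ry":0,"rz":0,"grip":7},{"x":0,"y":0,"z":0,"rx":0,"ry":0,"rz":0,"grip":7},{"x":0,"y":0,"z":0,"rx":0,"ry":0,"rz":0,"grip":7}]'
python3 - <<'E'
from h import *
i=grab('wrist');cv2.imwrite('pics/w6.png',i['color']);np.save('w6T.npy',i['T'])
E
python3 -m jog '[{"x":4,"y":-0.15,"z":0,"rx":0,"ry":0,"rz":0,"grip":7},{"x":4,"y":-0.15,"z":0,"rx":0,"ry":0,"rz":0,"grip":7},{"x":4,"y":-0.15,"z":0,"rx":0,"ry":0,"rz":0,"grip":7},{"x":4,"y":-0.15,"z":0,"rx":0,"ry":0,"rz":0,"grip":7},{"x":4,"y":-0.15,"z":0,"rx":0,"ry":0,"rz":0,"grip":7},{"x":4,"y":-0.15,"z":0,"rx":0,"ry":0,"rz":0,"grip":7},{"x":4,"y":-0.15,"z":0,"rx":0,"ry":0,"rz":0,"grip":7},{"x":4,"y":-0.15,"z":0,"rx":0,"ry":0,"rz":0,"grip":7}]'
python3 -m jog '[{"x":4,"y":-0.15,"z":0,"rx":0,"ry":0,"rz":0,"grip":7},{"x":0,"y":0,"z":0,"rx":0,"ry":0,"rz":0.097,"grip":7},{"x":0,"y":0,"z":0,"rx":0,"ry":0,"rz":0.097,"grip":7},{"x":0,"y":0,"z":0,"rx":0,"ry":0,"rz":0.097,"grip":7},{"x":0,"y":0,"z":0,"rx":0,"ry":0,"rz":0.097,"grip":7},{"x":0,"y":0,"z":0,"rx":0,"ry":0,"rz":0,"grip":7},{"x":0,"y":0,"z":0,"rx":0,"ry":0,"rz":0,"grip":7}]'
python3 - <<'E'
from h import *
s=telemetry.observe();R=Ro.from_rotvec(s['eef_rot']).as_matrix();print(np.round(s['joint_positions'],3),'yang',np.degrees(np.arctan2(R[1,1],R[0,1])))
i=grab('wrist');cv2.imwrite('pics/w7.png',i['color']);np.save('w7T.npy',i['T'])
print(proj(i,(.5305,.3024,.016)),rel((.5305,.3024,.006)))
a=cv2.imread('pics/w6.png');o=cv2.hconcat([a[:280,40:440],i['color'][:280,80:480]]);cv2.imwrite('pics/m2.png',o)
E
```

```text
t: 14.57
tool_pos: [0.5675, -0.053, 0.195]
eef_rot: [-2.133, -2.303, 0.002]
wrist_force: [0.8, -0.4, -0.4]
gripper_width: 0.0699
grip_force: 0.0
t: 15.28
tool_pos: [0.533, 0.264, 0.1953]
eef_rot: [-2.14, -2.299, 0.002]
wrist_force: [1.1, -0.9, 0.3]
gripper_width: 0.0698
grip_force: 0.0
t: 15.87
tool_pos: [0.5289, 0.3024, 0.1954]
eef_rot: [-2.54, -1.848, 0.002]
wrist_force: [0.5, -0.0, -0.0]
gripper_width: 0.07
grip_force: 0.0
[ 0.325  0.517  1.196 -0.     1.43   0.638] yang -17.93620532216535
[281.18462177 185.74877693] [ 0.05  0.19 18.96]
```

View pics/m2.png

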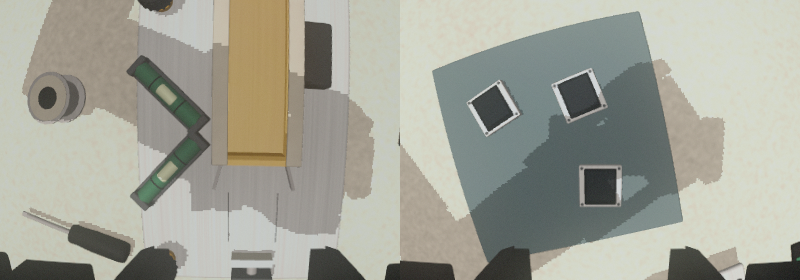

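Both bubbles lie centred between their lines (A (167,170), B (165,93) in the left half). The mould at right sits at (600,186), square to the fingers. Picking it, and checking the lane's lines.

```bash
python3 -m jog '[{"x":0,"y":0.1,"z":4,"rx":0,"ry":0,"rz":0,"grip":7},{"x":0,"y":0,"z":4,"rx":0,"ry":0,"rz":0,"grip":7},{"x":0,"y":0,"z":4,"rx":0,"ry":0,"rz":0,"grip":7},{"x":0,"y":0,"z":4,"rx":0,"ry":0,"rz":0,"grip":7},{"x":0,"y":0,"z":2.8,"rx":0,"ry":0,"rz":0,"grip":7},{"x":0,"y":0,"z":0,"rx":0,"ry":0,"rz":0,"grip":7},{"x":0,"y":0,"z":0,"rx":0,"ry":0,"rz":0,"grip":3},{"x":0,"y":0,"z":0,"rx":0,"ry":0,"rz":0,"grip":3}]'
python3 -m jog '[{"x":0,"y":0,"z":0,"rx":0,"ry":0,"rz":0,"grip":3},{"x":0,"y":0,"z":0,"rx":0,"ry":0,"rz":0,"grip":3},{"x":0,"y":0,"z":0,"rx":0,"ry":0,"rz":0,"grip":3},{"x":0,"y":0,"z":-4,"rx":0,"ry":0,"rz":0,"grip":3},{"x":0,"y":0,"z":-4,"rx":0,"ry":0,"rz":0,"grip":3},{"x":0,"y":0,"z":-4,"rx":0,"ry":0,"rz":0,"grip":3},{"x":0,"y":0,"z":-3,"rx":0,"ry":0,"rz":0,"grip":3},{"x":0,"y":0,"z":0,"rx":0,"ry":0,"rz":0,"grip":3}]'
python3 - <<'E'
from h import *
i={'color':cv2.imread('pics/w6.png'),'T':np.load('w6T.npy'),'fx':325.192,'fy':325.192,'cx':279.29,'cy':208.69}
g=cv2.cvtColor(i['color'],cv2.COLOR_BGR2GRAY).astype(int)
for r in (200,215,235):
    row=g[r-1:r+2].mean(0); bl=cv2.GaussianBlur(row[None].astype(np.float32),(15,1),0)[0]
    d=bl-row; L=255+np.argmax(d[255:285]); Q=300+np.argmax(d[300:335])
    a,b=cast(i,L,r,.04)[:2],cast(i,Q,r,.04)[:2]; print(r,L,Q,a.round(4),b.round(4),((a+b)/2).round(4),np.linalg.norm(a-b).round(4))
load=np.array([.583,-.0769]);print('load px',proj(i,(*load,.04)),'flap',proj(i,(.5787,-.0171,.04)))
s=telemetry.observe();print(s['tool_pos'],rel((*load,.15)))
E
```

```text
t: 16.58
tool_pos: [0.5293, 0.3029, 0.008]
eef_rot: [-2.54, -1.848, 0.0]
wrist_force: [-0.6, -0.2, 0.8]
gripper_width: 0.0587
grip_force: 0.0
t: 17.25
tool_pos: [0.5311, 0.3041, 0.1651]
eef_rot: [2.538, 1.845, 0.017]
wrist_force: [0.4, 0.8, 0.1]
gripper_width: 0.0435
grip_force: 30.0
200 268 317 [ 0.5564 -0.0616] [ 0.6033 -0.058 ] [ 0.5798 -0.0598] 0.047
215 268 316 [ 0.5574 -0.0766] [ 0.6039 -0.0731] [ 0.5806 -0.0749] 0.0467
235 268 315 [ 0.5587 -0.0974] [ 0.6052 -0.0939] [ 0.582  -0.0956] 0.0467
load px [294.29725784 217.17053869] flap [295.21821011 155.60797575]
[0.53107999 0.30412165 0.16507292] [-34.65  16.68   1.42]
```

```bash
python3 -m jog '[{"x":0,"y":0,"z":0,"rx":0,"ry":0,"rz":-0.0965,"grip":3},{"x":0,"y":0,"z":0,"rx":0,"ry":0,"rz":-0.0965,"grip":3},{"x":0,"y":0,"z":0,"rx":0,"ry":0,"rz":-0.0965,"grip":3},{"x":0,"y":0,"z":0,"rx":0,"ry":0,"rz":-0.0965,"grip":3},{"x":-3.83,"y":0.21,"z":0,"rx":0,"ry":0,"rz":0,"grip":3},{"x":-3.83,"y":0.21,"z":0,"rx":0,"ry":0,"rz":0,"grip":3},{"x":-3.83,"y":0.21,"z":0,"rx":0,"ry":0,"rz":0,"grip":3},{"x":-3.83,"y":0.21,"z":0,"rx":0,"ry":0,"rz":0,"grip":3}]'
python3 -m jog '[{"x":-3.83,"y":0.21,"z":0,"rx":0,"ry":0,"rz":0,"grip":3},{"x":-3.83,"y":0.21,"z":0,"rx":0,"ry":0,"rz":0,"grip":3},{"x":-3.83,"y":0.21,"z":0,"rx":0,"ry":0,"rz":0,"grip":3},{"x":-3.83,"y":0.21,"z":0,"rx":0,"ry":0,"rz":0,"grip":3},{"x":-3.83,"y":0.21,"z":0,"rx":0,"ry":0,"rz":0,"grip":3},{"x":-3.83,"y":0.21,"z":0,"rx":0,"ry":0,"rz":0,"grip":3},{"x":0,"y":0,"z":0,"rx":0,"ry":0,"rz":0,"grip":3},{"x":0,"y":0,"z":0,"rx":0,"ry":0,"rz":0,"grip":3}]'
python3 - <<'E'
from h import *
s=telemetry.observe();R=Ro.from_rotvec(s['eef_rot']).as_matrix();print(np.round(s['joint_positions'],3),'yang',np.degrees(np.arctan2(R[1,1],R[0,1])),s['tool_pos'],rel((.580,-.077,.0445)),s['gripper_width'])
i=grab('wrist');cv2.imwrite('pics/w8.png',i['color']);np.save('w8T.npy',i['T'])
print('lines',proj(i,(.5565,-.077,.04)),proj(i,(.6035,-.0734,.04)))
E
```

```text
t: 17.92
tool_pos: [0.5479, 0.1496, 0.1575]
eef_rot: [-2.138, -2.301, 0.001]
wrist_force: [0.8, -0.1, -1.2]
gripper_width: 0.0434
grip_force: 30.0
t: 18.58
tool_pos: [0.5772, -0.0788, 0.1573]
eef_rot: [-2.143, -2.296, 0.001]
wrist_force: [-0.4, 0.5, 0.0]
gripper_width: 0.0434
grip_force: 30.0
[-0.339  0.506  1.334  0.     1.303 -0.408] yang 3.9517115035825343 [ 0.57719156 -0.07879356  0.15730177] [ 0.15  0.31 11.28] 0.04335902688443141
lines [255.68142518 198.94023765] [311.92650727 198.47918047]
```

View pics/w8.png

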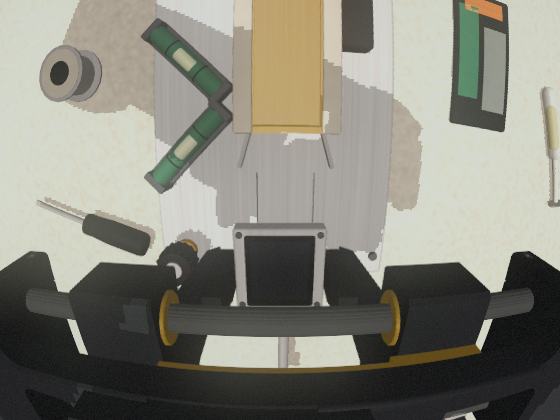

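The mould is held square at cols 235–326, the lane lines at 257/314. Setting it down.

```bash
python3 -m jog '[{"x":0.15,"y":0.4,"z":2,"rx":0,"ry":0,"rz":0,"grip":3},{"x":0,"y":0,"z":3,"rx":0,"ry":0,"rz":0,"grip":3},{"x":0,"y":0,"z":3,"rx":0,"ry":0,"rz":0,"grip":3},{"x":0,"y":0,"z":2,"rx":0,"ry":0,"rz":0,"grip":3},{"x":0,"y":0,"z":1,"rx":0,"ry":0,"rz":0,"grip":3},{"x":0,"y":0,"z":0.25,"rx":0,"ry":0,"rz":0,"grip":3},{"x":0,"y":0,"z":0,"rx":0,"ry":0,"rz":0,"grip":3},{"x":0,"y":0,"z":0,"rx":0,"ry":0,"rz":0,"grip":3}]'
```

```text
t: 19.3
tool_pos: [0.582, -0.0751, 0.047]
eef_rot: [2.138, 2.299, 0.001]
wrist_force: [-0.8, 0.2, -0.5]
gripper_width: 0.0434
grip_force: 30.0
```

```bash
python3 -m jog '[{"x":0,"y":0,"z":0.15,"rx":0,"ry":0,"rz":0,"grip":3},{"x":0,"y":0,"z":0,"rx":0,"ry":0,"rz":0,"grip":3},{"x":0,"y":0,"z":0,"rx":0,"ry":0,"rz":0,"grip":3}]'; python3 -m jog '[{"x":0,"y":0,"z":0.15,"rx":0,"ry":0,"rz":0,"grip":3},{"x":0,"y":0,"z":0,"rx":0,"ry":0,"rz":0,"grip":3},{"x":0,"y":0,"z":0,"rx":0,"ry":0,"rz":0,"grip":3}]'
```

```text
t: 19.55
tool_pos: [0.5816, -0.0755, 0.0449]
eef_rot: [2.139, 2.299, 0.001]
wrist_force: [-0.4, 0.3, -0.5]
gripper_width: 0.0436
grip_force: 30.0
t: 19.8
tool_pos: [0.5818, -0.0756, 0.0438]
eef_rot: [2.139, 2.299, 0.001]
wrist_force: [-1.6, -0.6, 7.1]
gripper_width: 0.0432
grip_force: 30.0
```

Contact felt (7 N). Release, go to the knob and grip it.

```bash
python3 -m jog '[{"x":0,"y":0,"z":0,"rx":0,"ry":0,"rz":0,"grip":5.6},{"x":0,"y":0,"z":0,"rx":0,"ry":0,"rz":0,"grip":5.6},{"x":0,"y":0,"z":0,"rx":0,"ry":0,"rz":0,"grip":5.6},{"x":0,"y":0,"z":-3,"rx":0,"ry":0,"rz":0,"grip":5.6},{"x":0,"y":0,"z":-4,"rx":0,"ry":0,"rz":0,"grip":5.6},{"x":0,"y":0,"z":-4,"rx":0,"ry":0,"rz":0,"grip":5.6},{"x":-3.58,"y":-0.05,"z":0,"rx":0,"ry":0,"rz":0,"grip":5},{"x":-3.58,"y":-0.05,"z":0,"rx":0,"ry":0,"rz":0,"grip":5}]'
python3 -m jog '[{"x":-3.58,"y":-0.05,"z":0,"rx":0,"ry":0,"rz":0,"grip":5},{"x":-3.58,"y":-0.05,"z":0,"rx":0,"ry":0,"rz":0,"grip":5},{"x":-3.58,"y":-0.05,"z":0,"rx":0,"ry":0,"rz":0,"grip":5},{"x":-3.58,"y":-0.05,"z":0,"rx":0,"ry":0,"rz":0,"grip":5},{"x":0,"y":0,"z":0,"rx":0,"ry":0,"rz":0,"grip":5},{"x":0,"y":0,"z":0,"rx":0,"ry":0,"rz":0,"grip":5}]'
python3 - <<'E'
from h import *
print(rel((.5947,-.2895,.036)))
i=grab('wrist')
cv2.imwrite('pics/w9.png',i['color']);print(proj(i,(.5965,-.2895,.055)))
E
```

```text
t: 20.47
tool_pos: [0.5864, -0.1468, 0.1556]
eef_rot: [2.133, 2.3, 0.003]
wrist_force: [1.0, -0.4, -0.9]
gripper_width: 0.0501
grip_force: 0.0
t: 20.97
tool_pos: [0.5933, -0.2914, 0.1519]
eef_rot: [-2.142, -2.296, 0.0]
wrist_force: [-0.5, 0.8, -0.8]
gripper_width: 0.0499
grip_force: 0.0
[ 0.18  0.16 11.59]
[284.38589533 207.39631704]
```

View pics/w9.png

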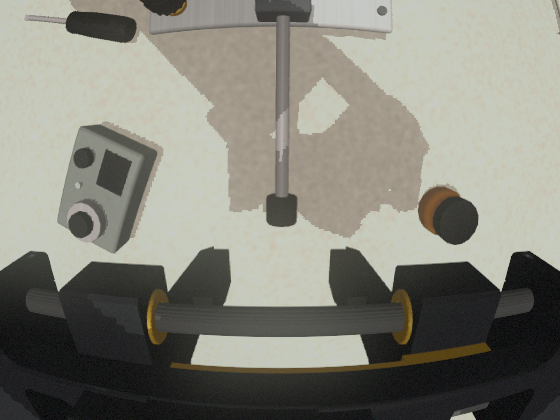

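The knob at (282,211) is centred and fully drawn back. The start button is at (82,224). Gripping and pushing in.

```bash
python3 -c "
from h import *
i=grab('wrist');print('btn',cast(i,82,224,.06).round(4))"
python3 -m jog '[{"x":0.15,"y":0.1,"z":3.8,"rx":0,"ry":0,"rz":0,"grip":5},{"x":0,"y":0,"z":3.8,"rx":0,"ry":0,"rz":0,"grip":5},{"x":0,"y":0,"z":3.9,"rx":0,"ry":0,"rz":0,"grip":5},{"x":0,"y":0,"z":0,"rx":0,"ry":0,"rz":0,"grip":1.5},{"x":0,"y":0,"z":0,"rx":0,"ry":0,"rz":0,"grip":1.5},{"x":0,"y":0,"z":0,"rx":0,"ry":0,"rz":0,"grip":1.5},{"x":0,"y":0,"z":0,"rx":0,"ry":0,"rz":0,"grip":1.5},{"x":0,"y":0,"z":0,"rx":0,"ry":0,"rz":0,"grip":1.5}]'
python3 -m jog '[{"x":0.9,"y":0,"z":0,"rx":0,"ry":0,"rz":0,"grip":1.5},{"x":0.9,"y":0,"z":0,"rx":0,"ry":0,"rz":0,"grip":1.5},{"x":0.9,"y":0,"z":0,"rx":0,"ry":0,"rz":0,"grip":1.5},{"x":0.9,"y":0,"z":0,"rx":0,"ry":0,"rz":0,"grip":1.5},{"x":0.9,"y":0,"z":0,"rx":0,"ry":0,"rz":0,"grip":1.5},{"x":0.9,"y":0,"z":0,"rx":0,"ry":0,"rz":0,"grip":1.5},{"x":0.9,"y":0,"z":0,"rx":0,"ry":0,"rz":0,"grip":1.5}]'
python3 -m jog '[{"x":0.9,"y":0,"z":0,"rx":0,"ry":0,"rz":0,"grip":1.5},{"x":0.9,"y":0,"z":0,"rx":0,"ry":0,"rz":0,"grip":1.5},{"x":0.9,"y":0,"z":0,"rx":0,"ry":0,"rz":0,"grip":1.5},{"x":0.9,"y":0,"z":0,"rx":0,"ry":0,"rz":0,"grip":1.5},{"x":0.9,"y":0,"z":0,"rx":0,"ry":0,"rz":0,"grip":1.5},{"x":0.9,"y":0,"z":0,"rx":0,"ry":0,"rz":0,"grip":1.5},{"x":0.7,"y":0,"z":0,"rx":0,"ry":0,"rz":0,"grip":1.5},{"x":0,"y":0,"z":0,"rx":0,"ry":0,"rz":0,"grip":1.5}]'
```

```text
btn [ 0.419  -0.3142  0.06  ]
t: 21.73
tool_pos: [0.5954, -0.2887, 0.0403]
eef_rot: [2.137, 2.298, 0.0]
wrist_force: [-1.4, -1.5, 0.9]
gripper_width: 0.023
grip_force: 30.0
t: 22.32
tool_pos: [0.5907, -0.2248, 0.0388]
eef_rot: [2.138, 2.298, 0.0]
wrist_force: [0.5, -3.9, 6.1]
gripper_width: 0.0231
grip_force: 30.0
t: 22.98
tool_pos: [0.5867, -0.163, 0.0393]
eef_rot: [2.137, 2.299, 0.002]
wrist_force: [1.0, 1.9, 9.3]
gripper_width: 0.0232
grip_force: 30.0
```

```bash
python3 -m jog '[{"x":0.2,"y":0,"z":0,"rx":0,"ry":0,"rz":0,"grip":1.5},{"x":0,"y":0,"z":0,"rx":0,"ry":0,"rz":0,"grip":1.5},{"x":0,"y":0,"z":0,"rx":0,"ry":0,"rz":0,"grip":1.5}]'
python3 -m jog '[{"x":-1,"y":0,"z":0,"rx":0,"ry":0,"rz":0,"grip":1.5},{"x":-1.6,"y":0,"z":0,"rx":0,"ry":0,"rz":0,"grip":1.5},{"x":-1.6,"y":0,"z":0,"rx":0,"ry":0,"rz":0,"grip":1.5},{"x":-1.6,"y":0,"z":0,"rx":0,"ry":0,"rz":0,"grip":1.5},{"x":-1.6,"y":0,"z":0,"rx":0,"ry":0,"rz":0,"grip":1.5},{"x":-1.6,"y":0,"z":0,"rx":0,"ry":0,"rz":0,"grip":1.5},{"x":-1.6,"y":0,"z":0,"rx":0,"ry":0,"rz":0,"grip":1.5},{"x":-1.6,"y":0,"z":0,"rx":0,"ry":0,"rz":0,"grip":1.5}]'
python3 -m jog '[{"x":-0.6,"y":0,"z":0,"rx":0,"ry":0,"rz":0,"grip":1.5},{"x":-0.4,"y":0,"z":0,"rx":0,"ry":0,"rz":0,"grip":1.5},{"x":-0.3,"y":0,"z":0,"rx":0,"ry":0,"rz":0,"grip":1.5},{"x":0,"y":0,"z":0,"rx":0,"ry":0,"rz":0,"grip":1.5}]'
```

```text
t: 23.23
tool_pos: [0.5866, -0.1629, 0.0393]
eef_rot: [2.136, 2.297, 0.001]
wrist_force: [-0.8, -6.8, 9.0]
gripper_width: 0.0229
grip_force: 30.0
t: 23.9
tool_pos: [0.5947, -0.2831, 0.0383]
eef_rot: [-2.138, -2.3, -0.002]
wrist_force: [-1.2, 2.7, 5.1]
gripper_width: 0.0235
grip_force: 30.0
t: 24.23
tool_pos: [0.5951, -0.2892, 0.0365]
eef_rot: [-2.129, -2.293, -0.012]
wrist_force: [-0.1, 27.0, 6.0]
gripper_width: 0.0228
grip_force: 30.0
```

```bash
python3 -m jog '[{"x":0.2,"y":0,"z":0,"rx":0,"ry":0,"rz":0,"grip":1.5},{"x":0,"y":0,"z":0,"rx":0,"ry":0,"rz":0,"grip":5},{"x":0,"y":0,"z":0,"rx":0,"ry":0,"rz":0,"grip":5},{"x":0,"y":0,"z":0,"rx":0,"ry":0,"rz":0,"grip":5},{"x":0,"y":0,"z":-4,"rx":0,"ry":0,"rz":0,"grip":7},{"x":0,"y":0,"z":-4,"rx":0,"ry":0,"rz":0,"grip":7},{"x":0,"y":0,"z":-4,"rx":0,"ry":0,"rz":0,"grip":7},{"x":0,"y":0,"z":-4,"rx":0,"ry":0,"rz":0,"grip":7}]'
cat >> moulds.py <<'E'
    i=grab('top'); g=cv2.cvtColor(i['color'],cv2.COLOR_BGR2GRAY)
    ex=np.array([-.0729,.9973]);ey=np.array([-.9973,-.0729]);o=np.array([.577,-.0171])
    for x in range(-100,190,12): print(x,[int(g[tuple(proj(i,(*(o+x*.001*ex+y*.001*ey),.04)).round().astype(int)[::-1])]) for y in (-16,-8,0,8,16)],end=' ')
    s=telemetry.observe();print(s['tool_pos'],np.round(s['joint_positions'][5],2))
E
python3 moulds.py
```

```text
t: 24.9
tool_pos: [0.5949, -0.2951, 0.1995]
eef_rot: [-2.14, -2.299, -0.0]
wrist_force: [0.8, -0.3, -0.2]
gripper_width: 0.0679
grip_force: 0.0
mould mm [416.1 440.3] [30.  35.5] yaw 11.1
mould mm [539.3 397.1] [29.8 34.2] yaw 4.5
-100 [162, 156, 137, 163, 119] -88 [181, 181, 182, 182, 181] -76 [181, 182, 182, 182, 182] -64 [181, 182, 181, 182, 182] -52 [181, 182, 182, 181, 182] -40 [182, 181, 181, 182, 181] -28 [182, 181, 182, 182, 182] -16 [182, 182, 181, 182, 182] -4 [138, 165, 157, 147, 177] 8 [129, 131, 129, 129, 170] 20 [129, 130, 131, 130, 172] 32 [108, 117, 122, 116, 171] 44 [73, 72, 74, 73, 170] 56 [73, 73, 72, 74, 171] 68 [74, 72, 73, 77, 167] 80 [130, 129, 129, 131, 170] 92 [130, 129, 129, 132, 171] 104 [129, 130, 129, 131, 173] 116 [130, 131, 130, 130, 172] 128 [130, 130, 130, 132, 170] 140 [131, 132, 131, 131, 175] 152 [132, 132, 131, 129, 173] 164 [132, 132, 131, 134, 174] 176 [131, 132, 132, 132, 176] 188 [101, 97, 96, 98, 174] [ 0.59688647 -0.2964619   0.20512187] -0.71
```

The first mould is inside (dark glass under the window at x≈40–70 mm), the load spot is clear, and one mould on the pad was knocked to (416,440). Going for the second at (539,397).

```bash
python3 -m jog '[{"x":4.09,"y":-0.04,"z":0,"rx":0,"ry":0,"rz":0,"grip":7},{"x":4.09,"y":-0.04,"z":0,"rx":0,"ry":0,"rz":0,"grip":7},{"x":4.09,"y":-0.04,"z":0,"rx":0,"ry":0,"rz":0,"grip":7},{"x":4.09,"y":-0.04,"z":0,"rx":0,"ry":0,"rz":0,"grip":7},{"x":4.09,"y":-0.04,"z":0,"rx":0,"ry":0,"rz":0,"grip":7},{"x":4.09,"y":-0.04,"z":0,"rx":0,"ry":0,"rz":0,"grip":7},{"x":4.09,"y":-0.04,"z":0,"rx":0,"ry":0,"rz":0,"grip":7},{"x":4.09,"y":-0.04,"z":0,"rx":0,"ry":0,"rz":0,"grip":7}]'
python3 -m jog '[{"x":4.09,"y":-0.04,"z":0,"rx":0,"ry":0,"rz":0,"grip":7},{"x":4.09,"y":-0.04,"z":0,"rx":0,"ry":0,"rz":0,"grip":7},{"x":4.09,"y":-0.04,"z":0,"rx":0,"ry":0,"rz":0,"grip":7},{"x":4.09,"y":-0.04,"z":0,"rx":0,"ry":0,"rz":0,"grip":7},{"x":4.09,"y":-0.04,"z":0,"rx":0,"ry":0,"rz":0,"grip":7},{"x":4.09,"y":-0.04,"z":0,"rx":0,"ry":0,"rz":0,"grip":7},{"x":4.09,"y":-0.04,"z":0,"rx":0,"ry":0,"rz":0,"grip":7},{"x":4.09,"y":-0.04,"z":0,"rx":0,"ry":0,"rz":0,"grip":7}]'
python3 -m jog '[{"x":4.09,"y":-0.04,"z":0,"rx":0,"ry":0,"rz":0,"grip":7},{"x":0,"y":0,"z":0,"rx":0,"ry":0,"rz":0,"grip":7},{"x":0,"y":0,"z":0,"rx":0,"ry":0,"rz":0,"grip":7}]'
cat > wm.py <<'E'
from h import *
import sys
p=[float(a) for a in sys.argv[1:3]]; z=float(sys.argv[3]) if len(sys.argv)>3 else .016
i=grab('wrist'); g=cv2.cvtColor(i['color'],cv2.COLOR_BGR2GRAY); c=proj(i,(*p,z)); print('pred px',c.round(1))
m=(g<58).astype(np.uint8); m[235:]=0
for k in cv2.findContours(m,cv2.RETR_EXTERNAL,cv2.CHAIN_APPROX_NONE)[0]:
    q=k[:,0].mean(0)
    if cv2.contourArea(k)<500 or np.hypot(*(q-c))>60: continue
    P=np.array([cast(i,u,v,z)[:2] for u,v in k[:,0]],np.float32)*1000
    r=cv2.minAreaRect(P); print('px',q.round(1),'mm',np.round(r[0],1),np.round(r[1],1),'yaw',round(r[2]%90,1),'rel',rel((r[0][0]/1000,r[0][1]/1000,.0075)))
s=telemetry.observe();R=Ro.from_rotvec(s['eef_rot']).as_matrix();print('yang',np.degrees(np.arctan2(R[1,1],R[0,1])),'q6',s['joint_positions'][5],s['tool_pos'])
E
python3 wm.py .5393 .3971
```

```text
t: 25.67
tool_pos: [0.5676, 0.0327, 0.197]
eef_rot: [-2.14, -2.299, 0.001]
wrist_force: [-0.2, 0.9, -0.8]
gripper_width: 0.07
grip_force: 0.0
t: 26.33
tool_pos: [0.5409, 0.3588, 0.1969]
eef_rot: [-2.14, -2.299, 0.002]
wrist_force: [1.0, 1.0, -0.2]
gripper_width: 0.07
grip_force: 0.0
t: 26.58
tool_pos: [0.5375, 0.3993, 0.1962]
eef_rot: [-2.136, -2.303, 0.003]
wrist_force: [0.1, -0.6, -0.2]
gripper_width: 0.0698
grip_force: 0.0
pred px [281.8 188.5]
px [280.2 188. ] mm [537.5 397.2] [31.3 35.9] yaw 4.2 rel [-0.04 -0.03 18.91]
yang 4.180346957710921 q6 0.38738400651220517 [0.53800995 0.39785139 0.19660138]
```

Aligned. Pick, lift and carry to the load spot.

```bash
python3 -m jog '[{"x":0,"y":0,"z":4,"rx":0,"ry":0,"rz":0,"grip":7},{"x":0,"y":0,"z":4,"rx":0,"ry":0,"rz":0,"grip":7},{"x":0,"y":0,"z":4,"rx":0,"ry":0,"rz":0,"grip":7},{"x":0,"y":0,"z":4,"rx":0,"ry":0,"rz":0,"grip":7},{"x":0,"y":0,"z":2.9,"rx":0,"ry":0,"rz":0,"grip":7},{"x":0,"y":0,"z":0,"rx":0,"ry":0,"rz":0,"grip":7},{"x":0,"y":0,"z":0,"rx":0,"ry":0,"rz":0,"grip":3},{"x":0,"y":0,"z":0,"rx":0,"ry":0,"rz":0,"grip":3}]'
python3 -m jog '[{"x":0,"y":0,"z":0,"rx":0,"ry":0,"rz":0,"grip":3},{"x":0,"y":0,"z":0,"rx":0,"ry":0,"rz":0,"grip":3},{"x":0,"y":0,"z":0,"rx":0,"ry":0,"rz":0,"grip":3},{"x":0,"y":0,"z":-4,"rx":0,"ry":0,"rz":0,"grip":3},{"x":0,"y":0,"z":-4,"rx":0,"ry":0,"rz":0,"grip":3},{"x":0,"y":0,"z":-4,"rx":0,"ry":0,"rz":0,"grip":3},{"x":0,"y":0,"z":-3,"rx":0,"ry":0,"rz":0,"grip":3},{"x":0,"y":0,"z":0,"rx":0,"ry":0,"rz":0,"grip":3}]'
python3 -c "
from h import *
s=telemetry.observe();print(s['tool_pos'],rel((.5815,-.0755,.0445)))"
```

```text
t: 27.3
tool_pos: [0.539, 0.3962, 0.0088]
eef_rot: [-2.142, -2.298, 0.001]
wrist_force: [-0.3, 0.2, 0.2]
gripper_width: 0.0587
grip_force: 0.0
t: 27.97
tool_pos: [0.5403, 0.3988, 0.1663]
eef_rot: [2.137, 2.297, 0.018]
wrist_force: [0.2, 0.4, -0.3]
gripper_width: 0.0431
grip_force: 30.0
[0.5403402  0.3987622  0.16629034] [-47.66   0.55  11.96]
```

```bash
python3 -m jog '[{"x":-3.96,"y":0.05,"z":0,"rx":0,"ry":0,"rz":0,"grip":3},{"x":-3.96,"y":0.05,"z":0,"rx":0,"ry":0,"rz":0,"grip":3},{"x":-3.96,"y":0.05,"z":0,"rx":0,"ry":0,"rz":0,"grip":3},{"x":-3.96,"y":0.05,"z":0,"rx":0,"ry":0,"rz":0,"grip":3},{"x":-3.96,"y":0.05,"z":0,"rx":0,"ry":0,"rz":0,"grip":3},{"x":-3.96,"y":0.05,"z":0,"rx":0,"ry":0,"rz":0,"grip":3}]'
python3 -m jog '[{"x":-3.96,"y":0.05,"z":0,"rx":0,"ry":0,"rz":0,"grip":3},{"x":-3.96,"y":0.05,"z":0,"rx":0,"ry":0,"rz":0,"grip":3},{"x":-3.96,"y":0.05,"z":0,"rx":0,"ry":0,"rz":0,"grip":3},{"x":-3.96,"y":0.05,"z":0,"rx":0,"ry":0,"rz":0,"grip":3},{"x":-3.96,"y":0.05,"z":0,"rx":0,"ry":0,"rz":0,"grip":3},{"x":-3.96,"y":0.05,"z":0,"rx":0,"ry":0,"rz":0,"grip":3},{"x":0,"y":0,"z":0,"rx":0,"ry":0,"rz":0,"grip":3},{"x":0,"y":0,"z":0,"rx":0,"ry":0,"rz":0,"grip":3}]'
python3 -c "
from h import *
i=grab('wrist');cv2.imwrite('pics/w10.png',i['color']);g=cv2.cvtColor(i['color'],cv2.COLOR_BGR2GRAY);print(g[275,225:340:3].tolist())
g=cv2.cvtColor(cv2.imread('pics/w8.png'),cv2.COLOR_BGR2GRAY);print(g[275,225:340:3].tolist())
s=telemetry.observe();print(s['tool_pos'],rel((.5815,-.0755,.0455)))"
```

```text
t: 28.47
tool_pos: [0.5579, 0.1591, 0.1581]
eef_rot: [-2.139, -2.3, 0.001]
wrist_force: [0.6, 0.0, 0.4]
gripper_width: 0.0435
grip_force: 30.0
t: 29.13
tool_pos: [0.5782, -0.0775, 0.1579]
eef_rot: [-2.143, -2.295, 0.001]
wrist_force: [-0.4, 0.4, -0.2]
gripper_width: 0.0434
grip_force: 30.0
[48, 49, 48, 43, 162, 166, 166, 72, 44, 45, 48, 49, 49, 43, 43, 42, 41, 43, 45, 40, 45, 42, 42, 45, 41, 40, 45, 44, 42, 35, 160, 165, 163, 41, 41, 45, 45, 46, 49]
[48, 47, 45, 47, 163, 166, 165, 49, 49, 44, 45, 42, 38, 41, 42, 42, 43, 40, 40, 42, 38, 41, 43, 40, 40, 43, 40, 41, 40, 41, 162, 163, 162, 41, 45, 44, 45, 47, 45]
[ 0.57816241 -0.07593569  0.15805537] [1.000e-02 3.500e-01 1.126e+01]
```

```bash
python3 -m jog '[{"x":0,"y":0.35,"z":2,"rx":0,"ry":0,"rz":0,"grip":3},{"x":0,"y":0,"z":3,"rx":0,"ry":0,"rz":0,"grip":3},{"x":0,"y":0,"z":3,"rx":0,"ry":0,"rz":0,"grip":3},{"x":0,"y":0,"z":2,"rx":0,"ry":0,"rz":0,"grip":3},{"x":0,"y":0,"z":1.1,"rx":0,"ry":0,"rz":0,"grip":3},{"x":0,"y":0,"z":0,"rx":0,"ry":0,"rz":0,"grip":3},{"x":0,"y":0,"z":0,"rx":0,"ry":0,"rz":0,"grip":3}]'
python3 -m jog '[{"x":0,"y":0,"z":0.2,"rx":0,"ry":0,"rz":0,"grip":3},{"x":0,"y":0,"z":0,"rx":0,"ry":0,"rz":0,"grip":3},{"x":0,"y":0,"z":0,"rx":0,"ry":0,"rz":0,"grip":3}]'
python3 -m jog '[{"x":0,"y":0,"z":0.1,"rx":0,"ry":0,"rz":0,"grip":3},{"x":0,"y":0,"z":0,"rx":0,"ry":0,"rz":0,"grip":3},{"x":0,"y":0,"z":0,"rx":0,"ry":0,"rz":0,"grip":3}]'
```

```text
t: 29.77
tool_pos: [0.5823, -0.0747, 0.0482]
eef_rot: [2.139, 2.301, 0.0]
wrist_force: [-0.5, -0.5, -0.1]
gripper_width: 0.0435
grip_force: 30.0
t: 30.02
tool_pos: [0.5824, -0.0756, 0.0467]
eef_rot: [2.139, 2.299, 0.001]
wrist_force: [0.4, 0.0, -0.6]
gripper_width: 0.0434
grip_force: 30.0
t: 30.27
tool_pos: [0.5821, -0.0756, 0.0449]
eef_rot: [2.14, 2.3, 0.0]
wrist_force: [-0.5, -1.1, -0.2]
gripper_width: 0.0433
grip_force: 30.0
```

```bash
python3 -m jog '[{"x":0,"y":0,"z":0.1,"rx":0,"ry":0,"rz":0,"grip":3},{"x":0,"y":0,"z":0,"rx":0,"ry":0,"rz":0,"grip":3},{"x":0,"y":0,"z":0,"rx":0,"ry":0,"rz":0,"grip":3}]'
python3 -m jog '[{"x":0,"y":0,"z":0,"rx":0,"ry":0,"rz":0,"grip":5.6},{"x":0,"y":0,"z":0,"rx":0,"ry":0,"rz":0,"grip":5.6},{"x":0,"y":0,"z":0,"rx":0,"ry":0,"rz":0,"grip":5.6},{"x":0,"y":0,"z":-3,"rx":0,"ry":0,"rz":0,"grip":5.6},{"x":0,"y":0,"z":-4,"rx":0,"ry":0,"rz":0,"grip":5.6},{"x":0,"y":0,"z":-4,"rx":0,"ry":0,"rz":0,"grip":5.6},{"x":-3.58,"y":-0.05,"z":0,"rx":0,"ry":0,"rz":0,"grip":5},{"x":-3.58,"y":-0.05,"z":0,"rx":0,"ry":0,"rz":0,"grip":5}]'
python3 -m jog '[{"x":-3.58,"y":-0.05,"z":0,"rx":0,"ry":0,"rz":0,"grip":5},{"x":-3.58,"y":-0.05,"z":0,"rx":0,"ry":0,"rz":0,"grip":5},{"x":-3.58,"y":-0.05,"z":0,"rx":0,"ry":0,"rz":0,"grip":5},{"x":-3.58,"y":-0.05,"z":0,"rx":0,"ry":0,"rz":0,"grip":5},{"x":0,"y":0,"z":0,"rx":0,"ry":0,"rz":0,"grip":5},{"x":0,"y":0,"z":0,"rx":0,"ry":0,"rz":0,"grip":5}]'
python3 - <<'E'
from h import *
print(rel((.5947,-.2892,.037)))
i=grab('top');g=cv2.cvtColor(i['color'],cv2.COLOR_BGR2GRAY);u,v=proj(i,(.5815,-.0755,.052)).astype(int)
m=(g[v-12:v+13,u-12:u+13]<80).astype(np.uint8);k=max(cv2.findContours(m,cv2.RETR_EXTERNAL,cv2.CHAIN_APPROX_NONE)[0],key=cv2.contourArea)
r=cv2.minAreaRect(np.array([cast(i,a+u-12,b+v-12,.052)[:2]*1000 for a,b in k[:,0]],np.float32));print(r)
E
```

```text
t: 30.52
tool_pos: [0.5822, -0.0757, 0.0442]
eef_rot: [2.14, 2.299, 0.0]
wrist_force: [-1.1, -0.8, 3.7]
gripper_width: 0.0434
grip_force: 30.0
t: 31.18
tool_pos: [0.5872, -0.1469, 0.1566]
eef_rot: [2.133, 2.3, 0.003]
wrist_force: [1.0, -0.4, -0.7]
gripper_width: 0.05
grip_force: 0.0
t: 31.68
tool_pos: [0.5941, -0.2915, 0.1529]
eef_rot: [-2.142, -2.296, 0.0]
wrist_force: [-0.2, 0.4, -0.6]
gripper_width: 0.0502
grip_force: 0.0
[ 0.22  0.09 11.59]
((583.270751953125, -73.96975708007812), (29.26055908203125, 35.66720962524414), 0.05572017654776573)
```

```bash
python3 -m jog '[{"x":0.2,"y":0.1,"z":3.8,"rx":0,"ry":0,"rz":0,"grip":5},{"x":0,"y":0,"z":3.8,"rx":0,"ry":0,"rz":0,"grip":5},{"x":0,"y":0,"z":3.9,"rx":0,"ry":0,"rz":0,"grip":5},{"x":0,"y":0,"z":0,"rx":0,"ry":0,"rz":0,"grip":1.5},{"x":0,"y":0,"z":0,"rx":0,"ry":0,"rz":0,"grip":1.5},{"x":0,"y":0,"z":0,"rx":0,"ry":0,"rz":0,"grip":1.5},{"x":0,"y":0,"z":0,"rx":0,"ry":0,"rz":0,"grip":1.5},{"x":0,"y":0,"z":0,"rx":0,"ry":0,"rz":0,"grip":1.5}]'
python3 -m jog '[{"x":0.9,"y":0,"z":0,"rx":0,"ry":0,"rz":0,"grip":1.5},{"x":0.9,"y":0,"z":0,"rx":0,"ry":0,"rz":0,"grip":1.5},{"x":0.9,"y":0,"z":0,"rx":0,"ry":0,"rz":0,"grip":1.5},{"x":0.9,"y":0,"z":0,"rx":0,"ry":0,"rz":0,"grip":1.5},{"x":0.9,"y":0,"z":0,"rx":0,"ry":0,"rz":0,"grip":1.5},{"x":0.9,"y":0,"z":0,"rx":0,"ry":0,"rz":0,"grip":1.5},{"x":0.9,"y":0,"z":0,"rx":0,"ry":0,"rz":0,"grip":1.5}]'
python3 -m jog '[{"x":0.9,"y":0,"z":0,"rx":0,"ry":0,"rz":0,"grip":1.5},{"x":0.9,"y":0,"z":0,"rx":0,"ry":0,"rz":0,"grip":1.5},{"x":0.9,"y":0,"z":0,"rx":0,"ry":0,"rz":0,"grip":1.5},{"x":0.9,"y":0,"z":0,"rx":0,"ry":0,"rz":0,"grip":1.5},{"x":0.9,"y":0,"z":0,"rx":0,"ry":0,"rz":0,"grip":1.5},{"x":0.9,"y":0,"z":0,"rx":0,"ry":0,"rz":0,"grip":1.5},{"x":0.8,"y":0,"z":0,"rx":0,"ry":0,"rz":0,"grip":1.5},{"x":0,"y":0,"z":0,"rx":0,"ry":0,"rz":0,"grip":1.5}]'
```

```text
t: 32.4
tool_pos: [0.5959, -0.2884, 0.0412]
eef_rot: [2.138, 2.298, -0.0]
wrist_force: [-2.6, -1.2, 0.2]
gripper_width: 0.023
grip_force: 30.0
t: 32.98
tool_pos: [0.5912, -0.2244, 0.0397]
eef_rot: [2.138, 2.299, 0.0]
wrist_force: [-2.0, -4.4, 7.4]
gripper_width: 0.0232
grip_force: 30.0
t: 33.65
tool_pos: [0.5869, -0.1625, 0.0403]
eef_rot: [2.136, 2.299, -0.0]
wrist_force: [-2.8, -3.9, 8.4]
gripper_width: 0.0233
grip_force: 30.0
```

Full travel reached. Draw back, release, rise and check.

```bash
python3 -m jog '[{"x":0.1,"y":0,"z":0,"rx":0,"ry":0,"rz":0,"grip":1.5},{"x":-1.6,"y":0,"z":0,"rx":0,"ry":0,"rz":0,"grip":1.5},{"x":-1.6,"y":0,"z":0,"rx":0,"ry":0,"rz":0,"grip":1.5},{"x":-1.6,"y":0,"z":0,"rx":0,"ry":0,"rz":0,"grip":1.5},{"x":-1.6,"y":0,"z":0,"rx":0,"ry":0,"rz":0,"grip":1.5},{"x":-1.6,"y":0,"z":0,"rx":0,"ry":0,"rz":0,"grip":1.5},{"x":-1.6,"y":0,"z":0,"rx":0,"ry":0,"rz":0,"grip":1.5},{"x":-1.6,"y":0,"z":0,"rx":0,"ry":0,"rz":0,"grip":1.5}]'
python3 -m jog '[{"x":-0.8,"y":0,"z":0,"rx":0,"ry":0,"rz":0,"grip":1.5},{"x":-0.6,"y":0,"z":0,"rx":0,"ry":0,"rz":0,"grip":1.5},{"x":-0.3,"y":0,"z":0,"rx":0,"ry":0,"rz":0,"grip":1.5},{"x":0,"y":0,"z":0,"rx":0,"ry":0,"rz":0,"grip":1.5}]'
python3 -m jog '[{"x":0.2,"y":0,"z":0,"rx":0,"ry":0,"rz":0,"grip":1.5},{"x":0,"y":0,"z":0,"rx":0,"ry":0,"rz":0,"grip":5},{"x":0,"y":0,"z":0,"rx":0,"ry":0,"rz":0,"grip":5},{"x":0,"y":0,"z":0,"rx":0,"ry":0,"rz":0,"grip":5},{"x":0,"y":0,"z":-4,"rx":0,"ry":0,"rz":0,"grip":7},{"x":0,"y":0,"z":-4,"rx":0,"ry":0,"rz":0,"grip":7},{"x":0,"y":0,"z":-4,"rx":0,"ry":0,"rz":0,"grip":7},{"x":0,"y":0,"z":-4,"rx":0,"ry":0,"rz":0,"grip":7}]'
python3 moulds.py
```

```text
t: 34.32
tool_pos: [0.5945, -0.2728, 0.0392]
eef_rot: [-2.138, -2.3, -0.002]
wrist_force: [-1.7, 3.2, 6.0]
gripper_width: 0.0232
grip_force: 30.0
t: 34.65
tool_pos: [0.5955, -0.2884, 0.0387]
eef_rot: [-2.137, -2.298, -0.003]
wrist_force: [-2.5, 5.4, 5.9]
gripper_width: 0.0229
grip_force: 30.0
t: 35.32
tool_pos: [0.5953, -0.2883, 0.2004]
eef_rot: [-2.139, -2.3, -0.001]
wrist_force: [1.5, -0.1, 0.4]
gripper_width: 0.0679
grip_force: 0.0
mould mm [416.  440.3] [30.  35.5] yaw 11.4
-100 [171, 164, 156, 167, 120] -88 [182, 182, 182, 182, 171] -76 [182, 182, 182, 182, 182] -64 [182, 182, 182, 182, 182] -52 [182, 182, 182, 182, 182] -40 [182, 182, 182, 182, 182] -28 [182, 182, 182, 182, 182] -16 [182, 182, 183, 182, 182] -4 [139, 165, 157, 148, 178] 8 [130, 131, 129, 129, 170] 20 [130, 130, 131, 131, 173] 32 [115, 118, 118, 122, 171] 44 [73, 72, 73, 74, 171] 56 [73, 74, 73, 74, 171] 68 [74, 72, 73, 76, 168] 80 [75, 72, 90, 85, 172] 92 [71, 73, 73, 80, 171] 104 [72, 73, 73, 74, 173] 116 [99, 104, 84, 86, 172] 128 [131, 130, 130, 133, 171] 140 [132, 132, 131, 132, 175] 152 [132, 132, 132, 129, 174] 164 [133, 132, 132, 134, 175] 176 [132, 133, 132, 132, 176] 188 [102, 96, 96, 98, 175] [ 0.59735125 -0.28971613  0.20598782] -0.7
```

```bash
python3 -m jog '[{"x":3.9,"y":-0.67,"z":0,"rx":0,"ry":0,"rz":0,"grip":7},{"x":3.9,"y":-0.67,"z":0,"rx":0,"ry":0,"rz":0,"grip":7},{"x":3.9,"y":-0.67,"z":0,"rx":0,"ry":0,"rz":0,"grip":7},{"x":3.9,"y":-0.67,"z":0,"rx":0,"ry":0,"rz":0,"grip":7},{"x":3.9,"y":-0.67,"z":0,"rx":0,"ry":0,"rz":0,"grip":7},{"x":3.9,"y":-0.67,"z":0,"rx":0,"ry":0,"rz":0,"grip":7},{"x":3.9,"y":-0.67,"z":0,"rx":0,"ry":0,"rz":0,"grip":7},{"x":3.9,"y":-0.67,"z":0,"rx":0,"ry":0,"rz":0,"grip":7}]'
python3 -m jog '[{"x":3.9,"y":-0.67,"z":0,"rx":0,"ry":0,"rz":0,"grip":7},{"x":3.9,"y":-0.67,"z":0,"rx":0,"ry":0,"rz":0,"grip":7},{"x":3.9,"y":-0.67,"z":0,"rx":0,"ry":0,"rz":0,"grip":7},{"x":3.9,"y":-0.67,"z":0,"rx":0,"ry":0,"rz":0,"grip":7},{"x":3.9,"y":-0.67,"z":0,"rx":0,"ry":0,"rz":0,"grip":7},{"x":3.9,"y":-0.67,"z":0,"rx":0,"ry":0,"rz":0,"grip":7},{"x":3.9,"y":-0.67,"z":0,"rx":0,"ry":0,"rz":0,"grip":7},{"x":3.9,"y":-0.67,"z":0,"rx":0,"ry":0,"rz":0,"grip":7}]'
python3 -m jog '[{"x":3.9,"y":-0.67,"z":0,"rx":0,"ry":0,"rz":0,"grip":7},{"x":3.9,"y":-0.67,"z":0,"rx":0,"ry":0,"rz":0,"grip":7},{"x":3.9,"y":-0.67,"z":0,"rx":0,"ry":0,"rz":0,"grip":7},{"x":0,"y":0,"z":0,"rx":0,"ry":0,"rz":-0.063,"grip":7},{"x":0,"y":0,"z":0,"rx":0,"ry":0,"rz":-0.063,"grip":7},{"x":0,"y":0,"z":0,"rx":0,"ry":0,"rz":0,"grip":7},{"x":0,"y":0,"z":0,"rx":0,"ry":0,"rz":0,"grip":7}]'
python3 wm.py .416 .440
```

```text
t: 36.08
tool_pos: [0.5184, 0.0204, 0.198]
eef_rot: [-2.139, -2.299, 0.0]
wrist_force: [0.6, 0.2, -0.7]
gripper_width: 0.0699
grip_force: 0.0
t: 36.75
tool_pos: [0.4423, 0.3277, 0.198]
eef_rot: [-2.139, -2.3, 0.001]
wrist_force: [0.4, -0.5, 0.7]
gripper_width: 0.0698
grip_force: 0.0
t: 37.33
tool_pos: [0.4148, 0.4409, 0.198]
eef_rot: [-1.993, -2.428, 0.002]
wrist_force: [-0.3, 0.9, -0.3]
gripper_width: 0.0697
grip_force: 0.0
pred px [281.1 187. ]
px [280.6 184.9] mm [414.3 440. ] [30.3 34.9] yaw 11.2 rel [-0.05 -0.07 19.07]
yang 11.213268753680453 q6 0.4242804287882157 [0.41505898 0.44074421 0.19824584]
```

```bash
python3 -m jog '[{"x":0,"y":-0.05,"z":4,"rx":0,"ry":0,"rz":0,"grip":7},{"x":0,"y":0,"z":4,"rx":0,"ry":0,"rz":0,"grip":7},{"x":0,"y":0,"z":4,"rx":0,"ry":0,"rz":0,"grip":7},{"x":0,"y":0,"z":4,"rx":0,"ry":0,"rz":0,"grip":7},{"x":0,"y":0,"z":3.05,"rx":0,"ry":0,"rz":0,"grip":7},{"x":0,"y":0,"z":0,"rx":0,"ry":0,"rz":0,"grip":7},{"x":0,"y":0,"z":0,"rx":0,"ry":0,"rz":0,"grip":3},{"x":0,"y":0,"z":0,"rx":0,"ry":0,"rz":0,"grip":3}]'
python3 -m jog '[{"x":0,"y":0,"z":0,"rx":0,"ry":0,"rz":0,"grip":3},{"x":0,"y":0,"z":0,"rx":0,"ry":0,"rz":0,"grip":3},{"x":0,"y":0,"z":0,"rx":0,"ry":0,"rz":0,"grip":3},{"x":0,"y":0,"z":-4,"rx":0,"ry":0,"rz":0,"grip":3},{"x":0,"y":0,"z":-4,"rx":0,"ry":0,"rz":0,"grip":3},{"x":0,"y":0,"z":-4,"rx":0,"ry":0,"rz":0,"grip":3},{"x":0,"y":0,"z":-3,"rx":0,"ry":0,"rz":0,"grip":3},{"x":0,"y":0,"z":0,"rx":0,"ry":0,"rz":0.123,"grip":3}]'
python3 -m jog '[{"x":-3.76,"y":0.92,"z":0,"rx":0,"ry":0,"rz":0,"grip":3},{"x":-3.76,"y":0.92,"z":0,"rx":0,"ry":0,"rz":0,"grip":3},{"x":-3.76,"y":0.92,"z":0,"rx":0,"ry":0,"rz":0,"grip":3},{"x":-3.76,"y":0.92,"z":0,"rx":0,"ry":0,"rz":0,"grip":3},{"x":-3.76,"y":0.92,"z":0,"rx":0,"ry":0,"rz":0,"grip":3},{"x":-3.76,"y":0.92,"z":0,"rx":0,"ry":0,"rz":0,"grip":3},{"x":-3.76,"y":0.92,"z":0,"rx":0,"ry":0,"rz":0,"grip":3}]'
python3 -m jog '[{"x":-3.76,"y":0.92,"z":0,"rx":0,"ry":0,"rz":0,"grip":3},{"x":-3.76,"y":0.92,"z":0,"rx":0,"ry":0,"rz":0,"grip":3},{"x":-3.76,"y":0.92,"z":0,"rx":0,"ry":0,"rz":0,"grip":3},{"x":-3.76,"y":0.92,"z":0,"rx":0,"ry":0,"rz":0,"grip":3},{"x":-3.76,"y":0.92,"z":0,"rx":0,"ry":0,"rz":0,"grip":3},{"x":-3.76,"y":0.92,"z":0,"rx":0,"ry":0,"rz":0,"grip":3},{"x":-3.76,"y":0.92,"z":0,"rx":0,"ry":0,"rz":0,"grip":3},{"x":0,"y":0,"z":0,"rx":0,"ry":0,"rz":0,"grip":3}]'
python3 -m jog '[{"x":0,"y":0,"z":0,"rx":0,"ry":0,"rz":0,"grip":3}]'
python3 -c "
from h import *
i=grab('wrist');cv2.imwrite('pics/w11.png',i['color']);g=cv2.cvtColor(i['color'],cv2.COLOR_BGR2GRAY);print(g[275,225:340:3].tolist())
s=telemetry.observe();R=Ro.from_rotvec(s['eef_rot']).as_matrix();print('yang',np.degrees(np.arctan2(R[1,1],R[0,1])),s['tool_pos'],rel((.5815,-.0755,.047)))"
```

```text
t: 38.05
tool_pos: [0.4149, 0.4405, 0.0082]
eef_rot: [-1.993, -2.428, 0.0]
wrist_force: [0.3, -0.4, -0.9]
gripper_width: 0.0587
grip_force: 0.0
t: 38.72
tool_pos: [0.4164, 0.4423, 0.1653]
eef_rot: [2.134, 2.302, 0.018]
wrist_force: [0.7, 1.0, -0.5]
gripper_width: 0.0436
grip_force: 30.0
t: 39.3
tool_pos: [0.4987, 0.1814, 0.1584]
eef_rot: [2.137, 2.303, 0.0]
wrist_force: [0.6, 0.1, -0.7]
gripper_width: 0.0433
grip_force: 30.0
t: 39.97
tool_pos: [0.584, -0.0804, 0.158]
eef_rot: [2.142, 2.295, -0.001]
wrist_force: [-0.1, -0.4, -0.8]
gripper_width: 0.0431
grip_force: 30.0
t: 40.05
tool_pos: [0.5826, -0.076, 0.1579]
eef_rot: [-2.14, -2.299, 0.0]
wrist_force: [-0.8, 0.2, -0.5]
gripper_width: 0.0434
grip_force: 30.0
[51, 49, 46, 47, 162, 164, 166, 52, 49, 43, 47, 45, 42, 43, 44, 43, 39, 38, 41, 38, 38, 44, 43, 39, 41, 38, 43, 45, 42, 38, 159, 162, 163, 43, 41, 48, 45, 46, 49]
yang 4.222270072958467 [ 0.58223129 -0.07446978  0.15800414] [-0.1  -0.07 11.1 ]
```

```bash
python3 -m jog '[{"x":-0.1,"y":-0.05,"z":2,"rx":0,"ry":0,"rz":0,"grip":3},{"x":0,"y":0,"z":3,"rx":0,"ry":0,"rz":0,"grip":3},{"x":0,"y":0,"z":3,"rx":0,"ry":0,"rz":0,"grip":3},{"x":0,"y":0,"z":2,"rx":0,"ry":0,"rz":0,"grip":3},{"x":0,"y":0,"z":1.1,"rx":0,"ry":0,"rz":0,"grip":3},{"x":0,"y":0,"z":0,"rx":0,"ry":0,"rz":0,"grip":3},{"x":0,"y":0,"z":0.2,"rx":0,"ry":0,"rz":0,"grip":3},{"x":0,"y":0,"z":0,"rx":0,"ry":0,"rz":0,"grip":3}]'
python3 -m jog '[{"x":0,"y":0,"z":0.1,"rx":0,"ry":0,"rz":0,"grip":3},{"x":0,"y":0,"z":0,"rx":0,"ry":0,"rz":0,"grip":3},{"x":0,"y":0,"z":0,"rx":0,"ry":0,"rz":0,"grip":3}]'
python3 -m jog '[{"x":0,"y":0,"z":0.1,"rx":0,"ry":0,"rz":0,"grip":3},{"x":0,"y":0,"z":0,"rx":0,"ry":0,"rz":0,"grip":3},{"x":0,"y":0,"z":0,"rx":0,"ry":0,"rz":0,"grip":3}]'
```

```text
t: 40.77
tool_pos: [0.5827, -0.0751, 0.0464]
eef_rot: [2.135, 2.303, 0.001]
wrist_force: [-0.2, -0.3, -0.0]
gripper_width: 0.0431
grip_force: 30.0
t: 41.02
tool_pos: [0.5824, -0.0755, 0.0449]
eef_rot: [2.136, 2.302, 0.001]
wrist_force: [0.6, -0.7, 0.4]
gripper_width: 0.0439
grip_force: 30.0
t: 41.27
tool_pos: [0.5824, -0.0756, 0.0438]
eef_rot: [2.136, 2.302, 0.001]
wrist_force: [-0.9, 0.3, 4.6]
gripper_width: 0.0435
grip_force: 30.0
```

```bash
python3 -m jog '[{"x":0,"y":0,"z":0,"rx":0,"ry":0,"rz":0,"grip":5.6},{"x":0,"y":0,"z":0,"rx":0,"ry":0,"rz":0,"grip":5.6},{"x":0,"y":0,"z":0,"rx":0,"ry":0,"rz":0,"grip":5.6},{"x":0,"y":0,"z":-3,"rx":0,"ry":0,"rz":0,"grip":5.6},{"x":0,"y":0,"z":-4,"rx":0,"ry":0,"rz":0,"grip":5.6},{"x":0,"y":0,"z":-4,"rx":0,"ry":0,"rz":0,"grip":5.6},{"x":-3.58,"y":-0.05,"z":0,"rx":0,"ry":0,"rz":0,"grip":5},{"x":-3.58,"y":-0.05,"z":0,"rx":0,"ry":0,"rz":0,"grip":5}]'
python3 -m jog '[{"x":-3.58,"y":-0.05,"z":0,"rx":0,"ry":0,"rz":0,"grip":5},{"x":-3.58,"y":-0.05,"z":0,"rx":0,"ry":0,"rz":0,"grip":5},{"x":-3.58,"y":-0.05,"z":0,"rx":0,"ry":0,"rz":0,"grip":5},{"x":-3.58,"y":-0.05,"z":0,"rx":0,"ry":0,"rz":0,"grip":5},{"x":0,"y":0,"z":0,"rx":0,"ry":0,"rz":0,"grip":5},{"x":0,"y":0,"z":0,"rx":0,"ry":0,"rz":0,"grip":5}]'
python3 - <<'E'
from h import *
print(rel((.5947,-.2892,.037)))
i=grab('top');g=cv2.cvtColor(i['color'],cv2.COLOR_BGR2GRAY);u,v=proj(i,(.5815,-.0755,.052)).astype(int)
m=(g[v-12:v+13,u-12:u+13]<80).astype(np.uint8);k=max(cv2.findContours(m,cv2.RETR_EXTERNAL,cv2.CHAIN_APPROX_NONE)[0],key=cv2.contourArea)
r=cv2.minAreaRect(np.array([cast(i,a+u-12,b+v-12,.052)[:2]*1000 for a,b in k[:,0]],np.float32));print(r)
i=grab('wrist');g=cv2.cvtColor(i['color'],cv2.COLOR_BGR2GRAY);m=(g[170:235,250:320]<60).astype(np.uint8);k=max(cv2.findContours(m,cv2.RETR_EXTERNAL,cv2.CHAIN_APPROX_NONE)[0],key=cv2.contourArea);print('knob box',cv2.boundingRect(k))
E
```

```text
t: 41.93
tool_pos: [0.5874, -0.1467, 0.156]
eef_rot: [2.13, 2.303, 0.003]
wrist_force: [0.6, -0.7, -0.5]
gripper_width: 0.0502
grip_force: 0.0
t: 42.43
tool_pos: [0.5948, -0.2913, 0.1523]
eef_rot: [-2.139, -2.3, 0.0]
wrist_force: [-0.4, -0.1, 0.4]
gripper_width: 0.0503
grip_force: 0.0
[ 0.2   0.02 11.53]
((583.2742309570312, -75.79899597167969), (29.2572078704834, 35.557552337646484), 0.05572018027305603)Traceback (most recent call last):
  File "<stdin>", line 6, in <module>
ValueError: max() iterable argument is empty
```

```bash
python3 -m jog '[{"x":0.2,"y":0,"z":3.8,"rx":0,"ry":0,"rz":0,"grip":5},{"x":0,"y":0,"z":3.8,"rx":0,"ry":0,"rz":0,"grip":5},{"x":0,"y":0,"z":3.9,"rx":0,"ry":0,"rz":0,"grip":5},{"x":0,"y":0,"z":0,"rx":0,"ry":0,"rz":0,"grip":1.5},{"x":0,"y":0,"z":0,"rx":0,"ry":0,"rz":0,"grip":1.5},{"x":0,"y":0,"z":0,"rx":0,"ry":0,"rz":0,"grip":1.5},{"x":0,"y":0,"z":0,"rx":0,"ry":0,"rz":0,"grip":1.5},{"x":0,"y":0,"z":0,"rx":0,"ry":0,"rz":0,"grip":1.5}]'
python3 -m jog '[{"x":0.9,"y":0,"z":0,"rx":0,"ry":0,"rz":0,"grip":1.5},{"x":0.9,"y":0,"z":0,"rx":0,"ry":0,"rz":0,"grip":1.5},{"x":0.9,"y":0,"z":0,"rx":0,"ry":0,"rz":0,"grip":1.5},{"x":0.9,"y":0,"z":0,"rx":0,"ry":0,"rz":0,"grip":1.5},{"x":0.9,"y":0,"z":0,"rx":0,"ry":0,"rz":0,"grip":1.5},{"x":0.9,"y":0,"z":0,"rx":0,"ry":0,"rz":0,"grip":1.5},{"x":0.9,"y":0,"z":0,"rx":0,"ry":0,"rz":0,"grip":1.5}]'
python3 -m jog '[{"x":0.9,"y":0,"z":0,"rx":0,"ry":0,"rz":0,"grip":1.5},{"x":0.9,"y":0,"z":0,"rx":0,"ry":0,"rz":0,"grip":1.5},{"x":0.9,"y":0,"z":0,"rx":0,"ry":0,"rz":0,"grip":1.5},{"x":0.9,"y":0,"z":0,"rx":0,"ry":0,"rz":0,"grip":1.5},{"x":0.9,"y":0,"z":0,"rx":0,"ry":0,"rz":0,"grip":1.5},{"x":0.9,"y":0,"z":0,"rx":0,"ry":0,"rz":0,"grip":1.5},{"x":0.8,"y":0,"z":0,"rx":0,"ry":0,"rz":0,"grip":1.5},{"x":0.1,"y":0,"z":0,"rx":0,"ry":0,"rz":0,"grip":1.5}]'
```

```text
t: 43.2
tool_pos: [0.5957, -0.2883, 0.0408]
eef_rot: [2.134, 2.301, -0.0]
wrist_force: [-2.1, -1.1, 1.0]
gripper_width: 0.0232
grip_force: 30.0
t: 43.78
tool_pos: [0.5909, -0.2242, 0.0393]
eef_rot: [2.135, 2.302, 0.0]
wrist_force: [-1.1, -4.2, 6.4]
gripper_width: 0.0235
grip_force: 30.0
t: 44.45
tool_pos: [0.5866, -0.1627, 0.04]
eef_rot: [2.131, 2.3, -0.002]
wrist_force: [-1.0, -13.9, 8.1]
gripper_width: 0.0235
grip_force: 29.9
```

```bash
python3 -m jog '[{"x":-0.4,"y":0,"z":0,"rx":0,"ry":0,"rz":0,"grip":1.5},{"x":-1.6,"y":0,"z":0,"rx":0,"ry":0,"rz":0,"grip":1.5},{"x":-1.6,"y":0,"z":0,"rx":0,"ry":0,"rz":0,"grip":1.5},{"x":-1.6,"y":0,"z":0,"rx":0,"ry":0,"rz":0,"grip":1.5},{"x":-1.6,"y":0,"z":0,"rx":0,"ry":0,"rz":0,"grip":1.5},{"x":-1.6,"y":0,"z":0,"rx":0,"ry":0,"rz":0,"grip":1.5},{"x":-1.6,"y":0,"z":0,"rx":0,"ry":0,"rz":0,"grip":1.5},{"x":-1.6,"y":0,"z":0,"rx":0,"ry":0,"rz":0,"grip":1.5}]'
python3 -m jog '[{"x":-0.6,"y":0,"z":0,"rx":0,"ry":0,"rz":0,"grip":1.5},{"x":-0.5,"y":0,"z":0,"rx":0,"ry":0,"rz":0,"grip":1.5},{"x":-0.3,"y":0,"z":0,"rx":0,"ry":0,"rz":0,"grip":1.5},{"x":0,"y":0,"z":0,"rx":0,"ry":0,"rz":0,"grip":1.5}]'
python3 -m jog '[{"x":-0.2,"y":0,"z":0,"rx":0,"ry":0,"rz":0,"grip":1.5},{"x":0,"y":0,"z":0,"rx":0,"ry":0,"rz":0,"grip":1.5},{"x":0,"y":0,"z":0,"rx":0,"ry":0,"rz":0,"grip":1.5}]'
```

```text
t: 45.12
tool_pos: [0.5945, -0.2767, 0.0387]
eef_rot: [-2.134, -2.303, -0.002]
wrist_force: [-1.8, 2.7, 5.3]
gripper_width: 0.0233
grip_force: 29.9
t: 45.45
tool_pos: [0.5953, -0.2889, 0.0381]
eef_rot: [-2.133, -2.301, -0.004]
wrist_force: [-0.9, 7.5, 5.7]
gripper_width: 0.023
grip_force: 29.9
t: 45.7
tool_pos: [0.5954, -0.289, 0.0378]
eef_rot: [-2.13, -2.301, -0.006]
wrist_force: [-1.4, 14.2, 5.9]
gripper_width: 0.0231
grip_force: 29.9
```

```bash
python3 -m jog '[{"x":0.2,"y":0,"z":0,"rx":0,"ry":0,"rz":0,"grip":1.5},{"x":0,"y":0,"z":0,"rx":0,"ry":0,"rz":0,"grip":5},{"x":0,"y":0,"z":0,"rx":0,"ry":0,"rz":0,"grip":5},{"x":0,"y":0,"z":0,"rx":0,"ry":0,"rz":0,"grip":5},{"x":0,"y":0,"z":-4,"rx":0,"ry":0,"rz":0,"grip":5},{"x":0,"y":0,"z":-4,"rx":0,"ry":0,"rz":0,"grip":3},{"x":0,"y":0,"z":-4,"rx":0,"ry":0,"rz":0,"grip":2},{"x":3.5,"y":-0.5,"z":-1,"rx":0,"ry":0,"rz":0,"grip":0}]'
python3 moulds.py
python3 -m jog '[{"x":3.5,"y":-0.5,"z":0,"rx":0,"ry":0,"rz":0,"grip":0},{"x":3.5,"y":-0.5,"z":0,"rx":0,"ry":0,"rz":0,"grip":0},{"x":3.5,"y":-0.5,"z":0,"rx":0,"ry":0,"rz":0,"grip":0},{"x":0,"y":0,"z":0,"rx":0,"ry":0,"rz":0,"grip":0},{"x":0,"y":0,"z":0,"rx":0,"ry":0,"rz":0,"grip":0}]'
python3 - <<'E'
from h import *
i=grab('wrist');np.save('w12T.npy',i['T']);cv2.imwrite('pics/w12.png',i['color']);cv2.imwrite('pics/w12c.png',cv2.resize(i['color'][0:240,90:410],None,fx=2.5,fy=2.5,interpolation=cv2.INTER_CUBIC))
E
```

```text
t: 46.37
tool_pos: [0.5899, -0.2624, 0.1743]
eef_rot: [2.133, 2.29, 0.002]
wrist_force: [0.5, -0.5, 0.1]
gripper_width: 0.0319
grip_force: 0.0
-100 [131, 127, 115, 132, 117] -88 [148, 136, 132, 134, 135] -76 [183, 181, 149, 164, 136] -64 [184, 183, 184, 183, 183] -52 [183, 184, 184, 184, 183] -40 [184, 183, 184, 184, 183] -28 [183, 184, 184, 183, 184] -16 [183, 183, 183, 183, 184] -4 [143, 166, 160, 149, 180] 8 [130, 131, 130, 130, 172] 20 [131, 131, 132, 132, 174] 32 [116, 120, 120, 123, 172] 44 [74, 74, 74, 74, 173] 56 [73, 73, 74, 74, 173] 68 [75, 73, 74, 77, 169] 80 [74, 73, 91, 83, 173] 92 [72, 72, 73, 79, 172] 104 [72, 73, 74, 74, 174] 116 [100, 107, 84, 86, 173] 128 [71, 71, 72, 80, 172] 140 [73, 73, 72, 74, 176] 152 [72, 72, 73, 80, 176] 164 [126, 132, 128, 129, 176] 176 [133, 133, 133, 133, 178] 188 [103, 98, 97, 100, 176] [ 0.58819453 -0.25457702  0.17146471] -0.67
t: 46.88
tool_pos: [0.5648, -0.1526, 0.1678]
eef_rot: [-2.133, -2.305, 0.001]
wrist_force: [0.6, -0.7, 0.6]
gripper_width: 0.0007
grip_force: 0.0
```

View pics/w12c.png

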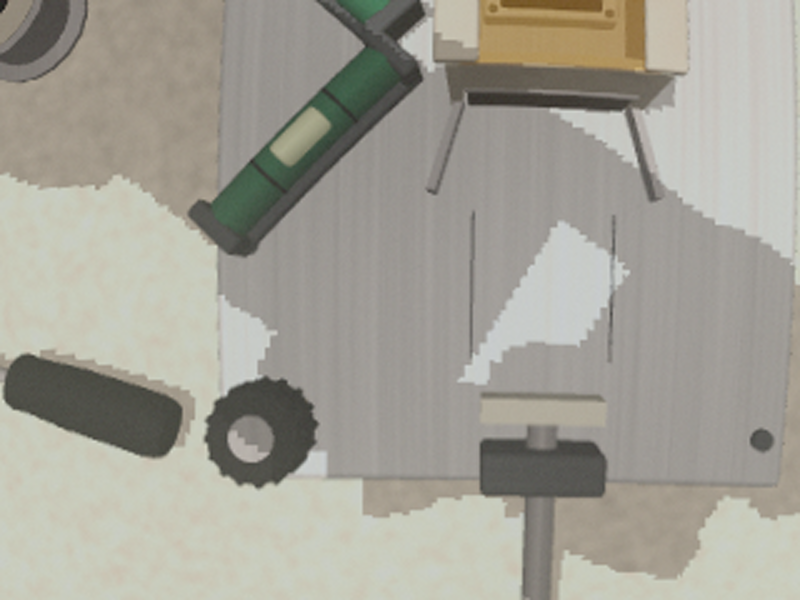

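The flap is shut (dark strip at (550,100)), the rod is back, and bubble A (300,137) is between its lines; the top camera shows three glasses in the tunnel. I'll check bubble B by profile and work out the way to the button.

```bash
python3 - <<'E'
from h import *
ex=np.array([-.0729,.9973]);ey=np.array([-.9973,-.0729])
b=np.array([.4967,.0341]);d=(ex+ey)/2**.5;pe=np.array([-d[1],d[0]])
i={'color':cv2.imread('pics/w11.png'),'T':None,'fx':325.192,'fy':325.192,'cx':279.29,'cy':208.69}
j=grab('top')
h=cv2.cvtColor(j['color'],cv2.COLOR_BGR2HSV)
for w in (-.004,-.002,0,.002,.004):
    print(w,[int(j['color'][tuple(proj(j,(*(b+s*.001*d+w*pe),.06)).round().astype(int)[::-1])][2]) for s in range(-42,43,3)])
print(rel((.417,-.3142,.10)),telemetry.observe()['tool_pos'])
E
```

```text
-0.004 [141, 76, 59, 51, 51, 49, 49, 48, 50, 46, 61, 124, 160, 160, 157, 155, 152, 119, 87, 49, 44, 49, 52, 52, 52, 52, 63, 76, 108]
-0.002 [102, 81, 69, 54, 53, 53, 52, 51, 50, 46, 100, 148, 178, 178, 178, 178, 176, 136, 60, 50, 51, 55, 55, 54, 55, 54, 57, 71, 83]
0 [105, 76, 59, 55, 55, 55, 55, 56, 54, 51, 71, 148, 178, 178, 177, 177, 177, 166, 90, 51, 53, 55, 55, 56, 54, 55, 58, 74, 87]
0.002 [138, 81, 69, 55, 55, 55, 54, 52, 49, 43, 68, 132, 165, 166, 167, 172, 171, 142, 75, 51, 47, 53, 54, 53, 54, 55, 65, 79, 88]
0.004 [90, 78, 67, 49, 49, 49, 50, 52, 49, 43, 47, 78, 119, 137, 95, 108, 108, 76, 50, 47, 47, 48, 49, 49, 48, 48, 55, 75, 88]
[-14.81 -15.97   6.78] [ 0.56519393 -0.1545683   0.16771414]
```

Bubble B spans −10…+11 mm about the vial's centre, so it is level. Moving over the start button.

```bash
python3 -m jog '[{"x":-2.47,"y":-2.66,"z":0,"rx":0,"ry":0,"rz":0,"grip":0},{"x":-2.47,"y":-2.66,"z":0,"rx":0,"ry":0,"rz":0,"grip":0},{"x":-2.47,"y":-2.66,"z":0,"rx":0,"ry":0,"rz":0,"grip":0},{"x":-2.47,"y":-2.66,"z":0,"rx":0,"ry":0,"rz":0,"grip":0},{"x":-2.47,"y":-2.66,"z":0,"rx":0,"ry":0,"rz":0,"grip":0},{"x":-2.47,"y":-2.66,"z":0,"rx":0,"ry":0,"rz":0,"grip":0},{"x":0,"y":0,"z":0,"rx":0,"ry":0,"rz":0,"grip":0},{"x":0,"y":0,"z":0,"rx":0,"ry":0,"rz":0,"grip":0}]'
python3 - <<'E'
from h import *
i=grab('wrist');c=proj(i,(.417,-.3142,.06));print('pred',c)
g=cv2.cvtColor(i['color'],cv2.COLOR_BGR2GRAY)
u,v=c.astype(int); 
m=(g<62).astype(np.uint8)
for k in cv2.findContours(m,cv2.RETR_LIST,cv2.CHAIN_APPROX_NONE)[0]:
    (a,b),r=cv2.minEnclosingCircle(k)
    if 10<r<45 and cv2.contourArea(k)>.6*np.pi*r*r and np.hypot(a-u,b-v)<70: p=cast(i,a,b,.06);print((round(a),round(b)),round(r),p.round(4),'diam',2*np.linalg.norm(p-cast(i,a+r,b,.06)).round(4),rel((p[0],p[1],.062)))
for r in range(v-40,min(v+41,250),8): print(r,g[r,u-44:u+45:4].tolist())
E
```

```text
t: 47.65
tool_pos: [0.4158, -0.316, 0.1679]
eef_rot: [-2.142, -2.298, -0.0]
wrist_force: [0.2, -0.2, 0.0]
gripper_width: 0.0005
grip_force: 0.0
pred [281.74468697 203.63049472]
(276, 206) 14 [ 0.4123 -0.3168  0.06  ] diam 0.0226 [-0.17 -0.43 10.59]
(316, 152) 24 [ 0.441  -0.2706  0.06  ] diam 0.0386 [ 4.22  2.76 10.59]
(283, 134) 11 [ 0.4144 -0.2583  0.06  ] diam 0.0164 [ 5.65  0.19 10.59]
163 [144, 144, 96, 103, 102, 101, 133, 108, 164, 106, 100, 97, 98, 94, 85, 50, 50, 45, 52, 50, 49, 52, 52]
171 [144, 97, 103, 102, 104, 134, 134, 136, 101, 99, 97, 97, 96, 96, 97, 96, 95, 96, 80, 50, 53, 49, 85]
179 [106, 102, 106, 103, 101, 135, 136, 134, 134, 101, 91, 98, 97, 97, 98, 96, 95, 95, 96, 98, 101, 100, 99]
187 [103, 106, 104, 105, 102, 137, 105, 173, 167, 128, 134, 125, 126, 111, 84, 95, 96, 98, 95, 100, 99, 98, 94]
195 [104, 104, 101, 102, 104, 172, 174, 173, 55, 54, 53, 52, 89, 124, 125, 94, 100, 99, 99, 100, 98, 93, 147]
203 [107, 107, 103, 107, 106, 128, 127, 68, 63, 61, 57, 54, 58, 63, 123, 122, 99, 99, 99, 100, 90, 153, 150]
211 [161, 102, 107, 107, 105, 127, 124, 62, 60, 62, 61, 58, 57, 75, 123, 113, 102, 101, 103, 93, 150, 149, 146]
219 [192, 192, 192, 189, 179, 123, 173, 170, 96, 61, 59, 63, 121, 123, 105, 100, 102, 102, 101, 189, 173, 143, 148]
227 [192, 191, 191, 191, 190, 190, 190, 190, 190, 131, 132, 136, 136, 137, 134, 137, 104, 101, 191, 191, 191, 191, 190]
235 [192, 191, 190, 191, 190, 186, 190, 191, 190, 189, 187, 189, 188, 182, 124, 135, 135, 190, 191, 192, 191, 189, 192]
243 [189, 187, 191, 189, 190, 189, 190, 190, 190, 190, 190, 190, 188, 185, 189, 191, 189, 190, 189, 189, 190, 190, 190]
```

```bash
python3 -m jog '[{"x":-0.15,"y":-0.4,"z":3,"rx":0,"ry":0,"rz":0,"grip":0},{"x":0,"y":0,"z":3,"rx":0,"ry":0,"rz":0,"grip":0},{"x":0,"y":0,"z":3,"rx":0,"ry":0,"rz":0,"grip":0},{"x":0,"y":0,"z":1,"rx":0,"ry":0,"rz":0,"grip":0},{"x":0,"y":0,"z":0,"rx":0,"ry":0,"rz":0,"grip":0},{"x":0,"y":0,"z":0,"rx":0,"ry":0,"rz":0,"grip":0}]'
python3 -m jog '[{"x":0,"y":0,"z":0.4,"rx":0,"ry":0,"rz":0,"grip":0},{"x":0,"y":0,"z":0.4,"rx":0,"ry":0,"rz":0,"grip":0},{"x":0,"y":0,"z":0.2,"rx":0,"ry":0,"rz":0,"grip":0},{"x":0,"y":0,"z":0,"rx":0,"ry":0,"rz":0,"grip":0},{"x":0,"y":0,"z":0,"rx":0,"ry":0,"rz":0,"grip":0}]'
```

```text
t: 48.2
tool_pos: [0.4138, -0.3149, 0.0681]
eef_rot: [-2.135, -2.304, -0.0]
wrist_force: [0.2, -0.7, 1.2]
gripper_width: 0.0002
grip_force: 0.0
t: 48.62
tool_pos: [0.4133, -0.3155, 0.0587]
eef_rot: [2.136, 2.302, 0.0]
wrist_force: [1.3, -0.7, 2.3]
gripper_width: 0.0006
grip_force: 0.9
```

In contact (2.3 N). Pressing on to the stop.

```bash
python3 -m jog '[{"x":0,"y":0,"z":0.3,"rx":0,"ry":0,"rz":0,"grip":0},{"x":0,"y":0,"z":0.3,"rx":0,"ry":0,"rz":0,"grip":0},{"x":0,"y":0,"z":0,"rx":0,"ry":0,"rz":0,"grip":0},{"x":0,"y":0,"z":0,"rx":0,"ry":0,"rz":0,"grip":0}]'
```

```text
t: 48.95
tool_pos: [0.4134, -0.3155, 0.0541]
eef_rot: [2.135, 2.302, -0.0]
wrist_force: [-2.8, 4.5, 22.1]
gripper_width: 0.0007
grip_force: 10.9
```

Bottomed out (22 N). Lift clear and check with the top camera before handing in.

```bash
python3 -m jog '[{"x":0,"y":0,"z":-3,"rx":0,"ry":0,"rz":0,"grip":0},{"x":0,"y":0,"z":-4,"rx":0,"ry":0,"rz":0,"grip":0},{"x":0,"y":0,"z":-4,"rx":0,"ry":0,"rz":0,"grip":0},{"x":0,"y":0,"z":-3,"rx":0,"ry":0,"rz":0,"grip":0},{"x":0,"y":0,"z":0,"rx":0,"ry":0,"rz":0,"grip":0},{"x":0,"y":0,"z":0,"rx":0,"ry":0,"rz":0,"grip":0}]'
python3 moulds.py | tail -1 | cut -c1-700
python3 -c "
from plant import manip
print(manip.finish_job())"
```

```text
t: 49.45
tool_pos: [0.4131, -0.3155, 0.1931]
eef_rot: [2.135, 2.301, -0.001]
wrist_force: [0.3, -0.4, -0.4]
gripper_width: 0.0002
grip_force: 0.0
-100 [152, 147, 130, 153, 133] -88 [171, 171, 171, 171, 171] -76 [171, 171, 171, 171, 171] -64 [171, 171, 171, 171, 171] -52 [171, 171, 171, 171, 171] -40 [171, 171, 171, 171, 171] -28 [171, 171, 171, 171, 171] -16 [171, 171, 171, 171, 171] -4 [132, 155, 149, 139, 167] 8 [121, 123, 121, 122, 159] 20 [122, 123, 123, 123, 162] 32 [108, 111, 111, 115, 160] 44 [68, 69, 69, 69, 161] 56 [69, 68, 70, 69, 160] 68 [69, 67, 68, 72, 158] 80 [70, 68, 85, 79, 162] 92 [67, 68, 67, 74, 161] 104 [68, 68, 68, 69, 162] 116 [93, 99, 78, 80, 161] 128 [66, 67, 67, 74, 160] 140 [68, 68, 68, 69, 164] 152 [68, 68, 68, 74, 163] 164 [118, 123, 119, 120, 164] 176 [124, 124, 124, 124, 166] 188 [95, 90, 91, 92, 164] [ 0
the job is handed in; nothing more can be done
None
```

The job is handed in after about 50 s of robot time: bed level on both vials, all three displays in the tunnel with the flap shut and the rod drawn back, and the start button pressed once; the hand-in returned no verdict.

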